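Put two gas burners back together after cleaning

ROBOT

A 6-joint arm with a two-finger parallel gripper is mounted at the origin on the work surface. World frame = base frame: x ahead of the robot, y to its left, z up, the work surface at z = 0. Lengths are in mm, angles in degrees, forces in N, time in s.
With the tool pointing down it reaches from about 300 to 850 mm from the base axis. Payload 4.2 kg.
Tool frame: the origin (TCP) lies at the very end of the fingers, on their centre line; the grasp point (between the pads) lies 19 mm behind it (hold_point_z is the z of the grasp point in the tool frame, in mm); z points along the fingers, y is the direction in which the jaws open and shut (so a half turn about z gives the same grasp; the last joint's range is limited). The gripper opens to 91 mm and grips with 3 to 60 N. Pads are 32 mm wide; open, the fingers measure 118 mm over their backs; the gripper's body (76 mm by 178 mm) begins 60 mm behind the grasp point.
Start: joints at [-1.146, 18.312, 89.639, -0, 72.044, -1.146], TCP at [575.019, 0, 184.976] pointing down, gripper open.
Joint ranges: [-177.97, 177.97], [-48.28, 115.42], [12.27, 149.76], [-77.06, 257.06], [2.81, 150.46], [-146.56, 146.56]. Speed limits (degrees/s): [147.25, 147.25, 180, 180, 180, 180].

INTERFACE

Orientations are given as [roll, pitch, yaw] about the fixed x, y, z axes, in that order (R = Rz(yaw) Ry(pitch) Rx(roll)).
In Python, from workcell import state, grab_frame, job_done, hold_point_z gives the robot as it stands. The module is installed in compiled form; this text tells all that it offers.
- The arm moves only by the shell command python3 -m creep 'ROWS' [FORCE]. ROWS is JSON, a list of rows, each a list of 7 numbers: the closure, from 0 (fully open) to 1 (shut), then the shift along the tool's x, y, z in mm, then the turn, a rotation vector about the tool's x, y, z in degrees. A call has 1 to 5 rows; each row shifts and turns the commanded pose from where the row before left it, along the tool's axes as they then stand; what a row does not reach is not made up. A row lasts 1/8 s, in which the tool goes at most 62.5 mm and 10.7 degrees, less where a joint would pass 70% of its speed; a pose out of reach is approached as far as the arm can. A call is refused whole if a number of a shift passes 62.5 or a number of a turn 10.7, either way. A call with a gripper value outside its range is refused whole. The fingers move at their own pace and stop on an object; FORCE is the grip in N (left out, the last holds). Time passes only in rows, so rows that do not move let the fingers close. It gives the time, the measured TCP pose, the force and the opening at its end, in the units of the state.
- state(): the state, without advancing time (a new reading comes with each control period).
- grab_frame(name): name is "scene" or "side" or "wrist"; returns a dict with "frame" (480x640x3 uint8, red, green, blue), "fx", "fy", "cx", "cy" (pixels), "view" (4x4, takes a point from world to camera coordinates). Camera axes: x right, y down, z forward; pixel columns grow to the right and rows downward; lengths in mm; the calibration is good to about 2 mm. A picture is of the moment at which its call begins. There is no depth.
- job_done(): hands the job in, once; it reports no verdict.
The state is a dict: "time_s": time; "qpos": joint angles; "qvel": joint speeds; "effort": joint torques, N m; "ee_pos": TCP position; "ee_rot": TCP orientation; "force": force on the tool from outside, world axes, zero at the start; "torque": the same for the moment, N m; "gripper_width": finger opening in mm.
Only numpy, scipy, OpenCV 4.12 (cv2) and the standard library are available. Lean on these libraries where they do the work, as an engineer would, in place of code of your own. Each camera call takes 0.05 s, during which the arm holds its last target.

TASK

The washed parts of the hob's two gas burners lie on the counter: put the larger burner together completely first, then the smaller one. For each, set its slotted aluminium crown into its cup on the hob (turn the large crown so that its tab drops into the notch of the large cup and it sits fully down), then lay the matching black cap on the crown, right way up and with its spigot down in the crown's hole. Lower the parts into place rather than letting them fall, and leave the glass and the soap bottle where they are.

Things in the scene. Friction and masses are not known exactly. Their poses are not given: they have to be found in the camera images.
- cup_large: Large burner cup, fixed on the white hob plate: aluminium ring, 72 mm outer diameter, 14 mm high, bore 49 mm wide and 10 mm deep with dark floor. A key notch 15 mm wide, as deep as the bore, cuts through the ring on the side its own x axis points to. Origin: centre of its underside, on the plate (10 mm above the counter); z up. Cups stand about 190 mm apart, either one nearer the robot.
- cup_small: Small burner cup, fixed on the hob plate: aluminium ring, 54 mm outer diameter, 14 mm high, round bore 35 mm wide and 10 mm deep, no notch (yaw is of no matter). Origin: centre of its underside, on the plate (10 mm above the counter); z up.
- crown_large: Loose slotted aluminium ring, upright, 28 mm high, hole 34 mm. Body 58 mm diameter at 8-28 mm above origin; foot 44 mm diameter at 0-8 mm, with a tab 10 mm wide, 8 mm high, reaching 38 mm from the axis along own x (seen from above, 9 mm past the body). Origin: centre of underside, z up. Seated: x axis along the cup's, origin 6 mm above the cup's, 2.5 mm play; tab on rim: 8 mm too high. 0.13 kg.
- crown_small: Loose slotted aluminium ring without tab, upright, 28 mm high, hole 22 mm. Body 40 mm diameter at 8-28 mm above its origin, narrower foot 30 mm diameter at 0-8 mm. Origin: centre of its underside, z up. Seated: foot in the bore, body on the rim, origin 6 mm above the small cup's origin, 2.5 mm play. About 0.07 kg.
- cap_large: Large black burner cap, loose, standing on its spigot: round disc 64 mm diameter at 6-16 mm above its origin, central spigot 28 mm diameter at 0-6 mm, chamfered 2 mm. Origin: centre of the spigot's underside, z up. Seated: spigot in the large crown's hole (3 mm play), disc on the crown's top, origin 22 mm above the crown's origin. About 0.14 kg.
- cap_small: Small black burner cap, loose, standing on its spigot: round disc 44 mm diameter at 6-16 mm above its origin, central spigot 16 mm diameter at 0-6 mm, chamfered 2 mm. Origin: centre of the spigot's underside, z up. Seated: spigot in the small crown's hole (3 mm play), origin 22 mm above the crown's origin. About 0.07 kg.
- glass: Bystander: empty drinking glass, 66 mm diameter, 90 mm high, origin at the centre of its underside.
- soap: Bystander: green soap bottle, 60 mm diameter, 170 mm high, origin at the centre of its underside.
Not all that is in view belongs to the job. Leave any blue or turquoise look-alike of the cap_large alone.

How it is judged:
By the outcome, as a careful person would: the job done as asked, in the order asked, and still so for the second after the job is handed in, with the robot touching nothing.
It also fails if it takes over 99 s, if anything falls off the work surface, if the arm or the gripper's body presses on something with over 40 N, if the wrist force passes 120 N, or if a joint passes its speed limit or range.

## Working session

There is one attempt and no reset: what is moved stays moved. The work goes in short steps, Python scripts to look and compute and a shell command to move; the robot and the scene stay as the last step left them, time stands still between calls to the robot, and variables do not carry over. Pictures are saved under pics/ and viewed, and the job is handed in when it is done.

```bash
mkdir -p pics; cat > h.py <<'E'
import numpy as np, cv2
from workcell import state, grab_frame, job_done, hold_point_z
def snap(n,tag):
    f=grab_frame(n); cv2.imwrite(f'pics/{tag}.png',f['frame'][:,:,::-1]); np.savez(f'pics/{tag}.npz',**f); return f
def load(tag): return dict(np.load(f'pics/{tag}.npz'))
def ray(f,u,v,z):
    V=np.array(f['view']); R=V[:3,:3]; t=V[:3,3]; c=-R.T@t
    d=R.T@np.array([(u-f['cx'])/f['fx'],(v-f['cy'])/f['fy'],1]); return c+d*(z-c[2])/d[2]
def proj(f,p):
    V=np.array(f['view']); q=V[:3,:3]@np.array(p,float)+V[:3,3]; return (f['fx']*q[0]/q[2]+f['cx'],f['fy']*q[1]/q[2]+f['cy'])
E
python3 - <<'E'
from h import *
for n in ['scene','side','wrist']:
    f=snap(n,n+'0'); V=np.array(f['view']); print(n,f['fx'],(-V[:3,:3].T@V[:3,3]).round(),V[2,:3].round(2))
print(state(), hold_point_z)
E
```

```text
scene 437.29363488256956 [1097.  158.  643.] [-0.61 -0.34 -0.72]
side 485.0113521336311 [ 426. -846.  880.] [ 0.15  0.65 -0.75]
wrist 345.39725522465255 [575.  84. 385.] [-0.   -0.3  -0.96]
{'time_s': 0.15, 'qpos': array([-1.14625499e+00,  1.83421498e+01,  8.96910897e+01, -1.16052225e-03,
        7.20430068e+01, -1.14689444e+00]), 'qvel': array([-0.08165706, -0.14023603, -0.19932179, -0.04101825, -0.03494113,
        0.07010967]), 'effort': array([-5.72294630e-04, -4.12774551e+01, -2.32154489e+01,  7.26667210e-02,
        4.33494255e-02, -9.00343002e-05]), 'ee_pos': array([ 5.74578321e+02, -1.22994249e-03,  1.84319224e+02]), 'ee_rot': array([-1.79923747e+02, -4.22833116e-04,  9.00009977e+01]), 'force': array([-0.58553563,  0.32114248,  0.11542968]), 'torque': array([-0.0105503 , -0.0491336 , -0.00416062]), 'gripper_width': 91.31564089319082} -18.8
```

View pics/scene0.png

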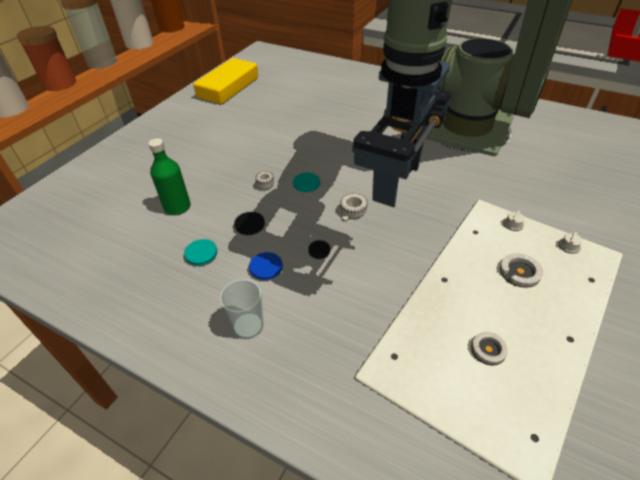

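View pics/side0.png

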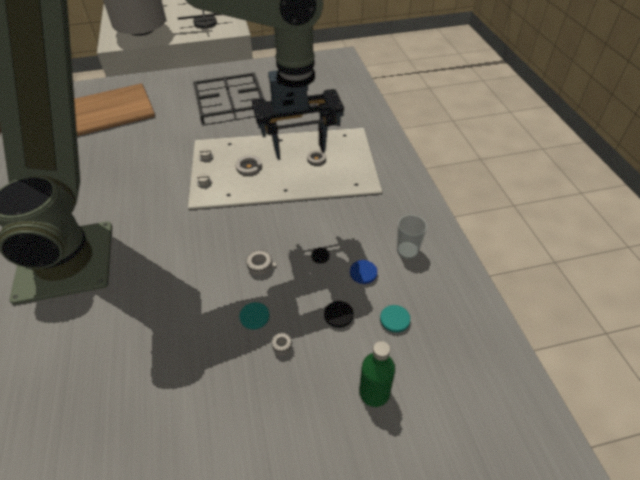

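View pics/wrist0.png

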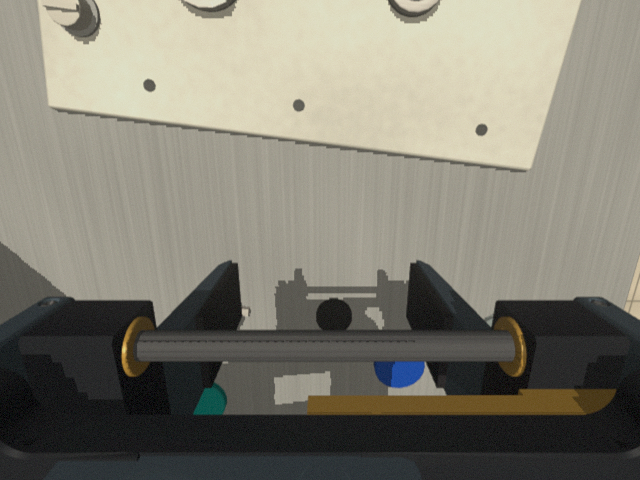

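The scene view shows these candidates:
- **Caps:** black large at (250,223), black small at (319,249), blue look-alike at (265,265), turquoise look-alikes at (200,252) and (307,182).
- **Crowns:** large with tab at (354,206), small at (265,180).
- **Cups:** large at (521,270), small at (489,348). The knobs on the plate at (515,220) and (571,242) are not cups.

I choose the black caps and the bright rings, and check them in crops.

```bash
python3 - <<'E'
from h import *
s=cv2.imread('pics/side0.png'); c=cv2.imread('pics/scene0.png')
cr=[s[225:365,225:425],c[160:300,180:380],s[135:190,220:340],c[240:375,455:560]]
o=np.vstack([np.hstack([cv2.resize(cr[0],(400,280),interpolation=2),cv2.resize(cr[1],(400,280),interpolation=2)]),
 np.hstack([cv2.resize(cr[2],(500,300),interpolation=2),cv2.resize(cr[3],(300,300),interpolation=2)])])
cv2.imwrite('pics/crop0.png',o)
f=load('side0');g=load('scene0')
def show(n,a,b,z):
    print(n,'side',ray(f,*a,z)[:2].round(),'scene',ray(g,*b,z)[:2].round())
show('crownL',(259,261),(354,204),28)
show('crownS',(282,341),(265,178),28)
show('capL',(339,313),(250,222),16)
show('capS',(320,255),(319,248),16)
show('cupL',(249,164),(521,268),24)
show('cupS',(317,156),(489,346),24)
show('glass',(408,250),(247,325),0)
show('soap',(376,398),(177,208),0)
show('blue',(364,271),(265,264),16)
show('teal',(255,315),(307,182),16)
show('turq',(396,318),(200,250),16)
E
```

```text
crownL side [ 443. -134.] scene [ 450. -123.]
crownS side [ 456. -348.] scene [ 461. -342.]
capL side [ 585. -305.] scene [ 588. -298.]
capS side [ 583. -140.] scene [ 587. -134.]
cupL side [468. 218.] scene [469. 224.]
cupS side [658. 206.] scene [658. 210.]
glass side [ 793. -163.] scene [ 792. -166.]
soap side [ 607. -494.] scene [ 611. -481.]
blue side [ 669. -210.] scene [ 671. -206.]
teal side [ 413. -267.] scene [ 417. -257.]
turq side [ 697. -345.] scene [ 699. -340.]
```

View pics/crop0.png

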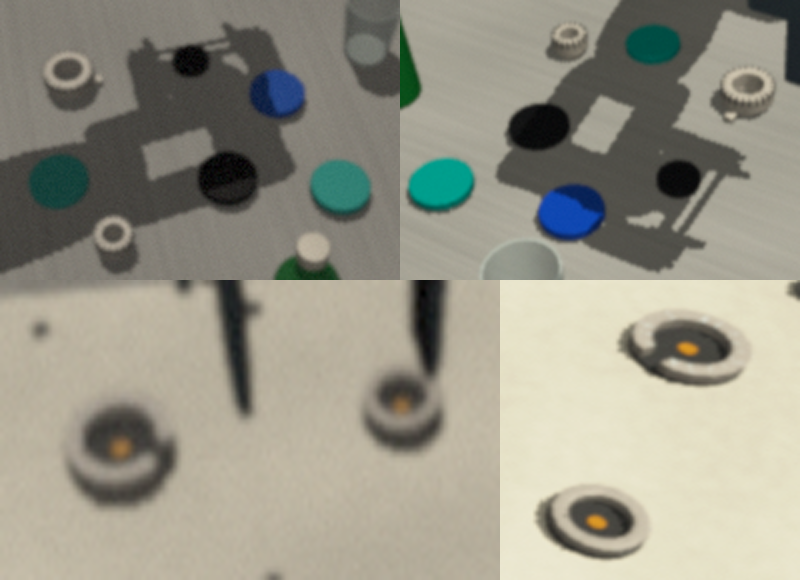

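The crops confirm the choices: the black caps, the rings, the large crown's tab towards +x, and the notch on the large cup towards about +x/-y. I now move the wrist camera near the large crown.

```bash
python3 -m creep '[[0,-42,-32,9,0,0,0],[0,-42,-32,9,0,0,0],[0,-42,-32,9,0,0,0],[0,-42,-32,9,0,0,0],[0,0,0,0,0,0,0]]' 30; python3 - <<'E'
from h import *
snap('wrist','w1'); print(state()['ee_pos'])
E
```

```text
time_s: 0.78
ee_pos: [444.4, -169.7, 148.2]
ee_rot: [-179.9, -0.0, 89.7]
force: [-0.1, 1.3, -0.0]
gripper_width: 90.7
[ 446.14182835 -168.70603069  148.74127279]
```

View pics/w1.png

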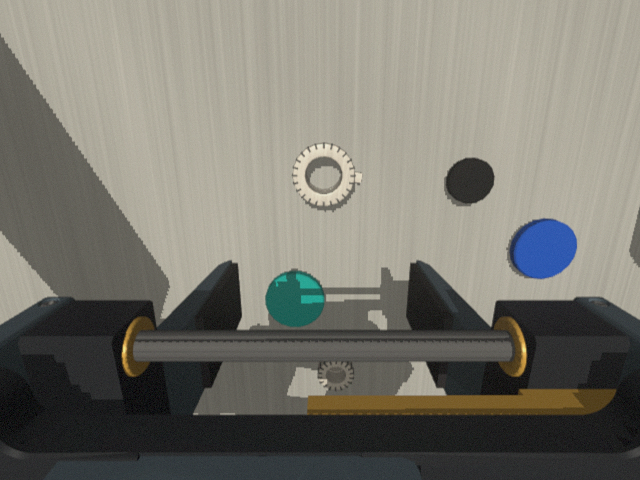

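The wrist view shows the large crown at (324,175) with its tab at (358,178), the small black cap at (470,180), the blue cap at (543,248), the teal cap at (295,298) and the small crown at (336,375).

```bash
cat >> h.py <<'E'
def blob(f,m,box,z):
    x0,y0,x1,y1=box; q=np.zeros_like(m); q[y0:y1,x0:x1]=m[y0:y1,x0:x1]
    q=cv2.morphologyEx(q,cv2.MORPH_OPEN,np.ones((3,3),np.uint8))
    cs,_=cv2.findContours(q,cv2.RETR_EXTERNAL,cv2.CHAIN_APPROX_NONE); c=max(cs,key=cv2.contourArea)
    P=np.array([ray(f,u,v,z)[:2] for u,v in c[:,0,:]+0.0],np.float32)
    A=np.c_[2*P,np.ones(len(P))]; s=np.linalg.lstsq(A,(P**2).sum(1),rcond=None)[0]; 
    return s[:2],np.sqrt(s[2]+s[0]**2+s[1]**2),P
E
python3 - <<'E'
from h import *
f=load('w1'); im=f['frame'].astype(int); hsv=cv2.cvtColor(f['frame'],cv2.COLOR_RGB2HSV)
V=hsv[...,2]
black=((V<80)).astype(np.uint8)*255
c,r,_=blob(f,black,(440,150,500,205),16); print('capS',c,r)
b=cv2.resize(f['frame'][135:215,280:370,::-1],None,fx=7,fy=7,interpolation=0); cv2.imwrite('pics/c1.png',b)
E
```

```text
capS [ 583.77794021 -134.8802834 ] 21.818407028418765
```

View pics/c1.png

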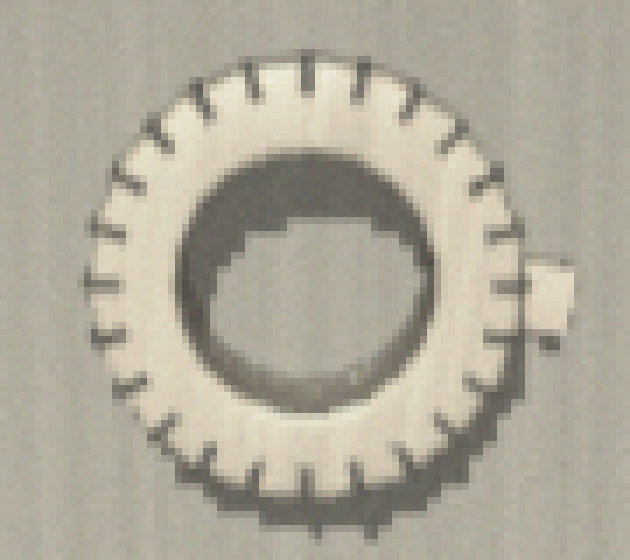

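```bash
python3 - <<'E'
from h import *
f=load('w1')
px=lambda x,y:(280+x/7-.5,135+y/7-.5)
c=ray(f,*px(305,275),28)[:2]; print('crownL',c, [np.hypot(*(ray(f,*px(*p),28)[:2]-c)) for p in [(87,275),(523,275),(305,52),(305,497)]])
print('hole',ray(f,*px(305,281),28)[:2])
for p in [(574,260),(574,334),(574,297)]:
    t=ray(f,*px(*p),8)[:2]; d=t-c; print(t,np.hypot(*d),np.degrees(np.arctan2(d[1],d[0])))
E
```

```text
crownL [ 443.28959392 -126.0397431 ] [np.float64(28.7262037476945), np.float64(28.708881514100483), np.float64(28.38550352721324), np.float64(29.826883465761856)]
hole [ 443.28435106 -126.82470617]
[ 480.75037818 -126.69151606] 37.46645386556077 -0.9967776407975285
[ 481.02109128 -137.02200425] 39.29727665858832 -16.22834932059675
[ 480.88512542 -131.83350845] 38.039344171093006 -8.760807330781441
```

```bash
python3 -m creep '[[0,41.5,-3.7,20,0,0,0],[0,0,0,50,0,0,0],[0,0,0,40,0,0,0],[0,0,0,20,0,0,0],[0,0,0,6,0,0,0]]' 30; python3 - <<'E'
from h import *
snap('wrist','w2'); print(state()['ee_pos'],state()['force'])
E
```

```text
time_s: 1.45
ee_pos: [443.5, -125.3, 11.9]
ee_rot: [-179.9, -0.0, 90.1]
force: [0.2, 0.1, 1.0]
gripper_width: 91.1
[ 443.65695298 -125.5519175    12.06556955] [ 0.14959092 -0.12841452  0.28210243]
```

View pics/w2.png

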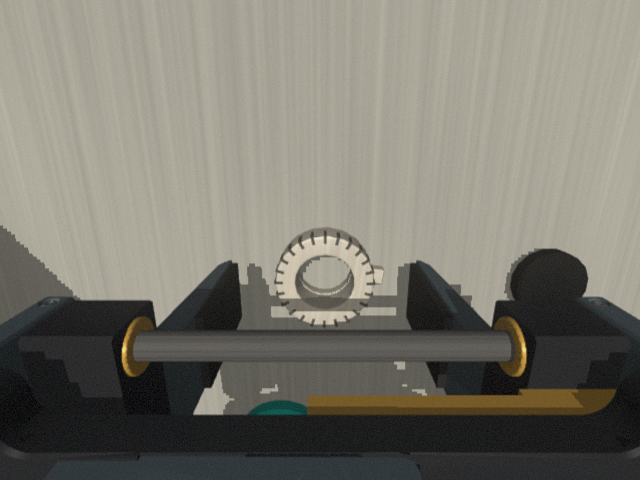

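The large crown sits centred between the pads at (324,277). Closing the gripper.

```bash
python3 -m creep '[[1,0,0,0,0,0,0],[1,0,0,0,0,0,0],[1,0,0,0,0,0,0],[1,0,0,0,0,0,0],[1,0,0,0,0,0,0]]' 30;python3 -m creep '[[1,0,0,-30,0,0,0],[1,0,0,-55,0,0,0],[1,0,0,-50,0,0,0],[1,0,0,0,0,0,0]]'; python3 - <<'E'
from h import *
f=load('w2'); print('pre-grip centre',ray(f,324,277,28))
snap('wrist','w3'); print(state()['ee_pos'],state()['force'])
E
```

```text
time_s: 2.12
ee_pos: [443.4, -126.6, 13.1]
ee_rot: [180.0, 0.0, 90.0]
force: [0.3, 0.6, 0.1]
gripper_width: 43.8
time_s: 2.62
ee_pos: [446.1, -127.4, 151.8]
ee_rot: [179.5, 0.2, 90.0]
force: [0.8, -0.9, -0.5]
gripper_width: 4.0
pre-grip centre [ 443.35669853 -124.10558628   28.        ]
[ 444.2374986  -126.83295858  149.46553668] [ 0.52176044  0.59261339 -0.42542577]
```

View pics/w3.png

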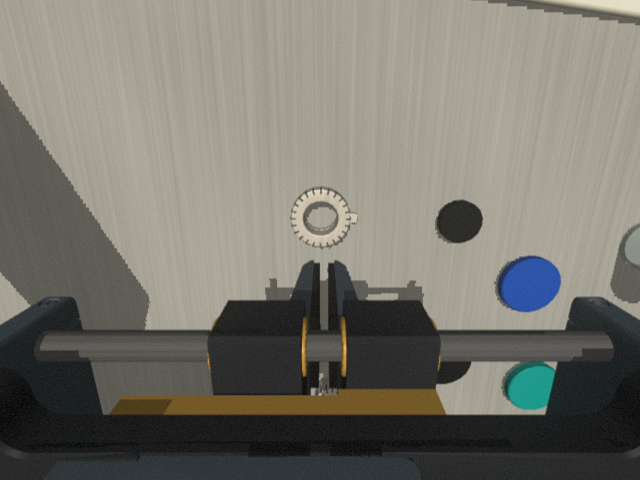

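The crown at (320,217) was not gripped. The fingers closed past it, so I recheck the geometry.

```bash
python3 - <<'E'
from h import *
f=load('w3'); print('now',ray(f,320.5,217,28), 'tcp proj',proj(f,[444.2,-126.8,149.5]))
V=f['view'];print('cam',-V[:3,:3].T@V[:3,3],V[:3,:3].round(3))
f=load('w2'); print('tcp',proj(f,[443.6,-125.6,12]),proj(f,[443.6,-125.6,31]),'pts',ray(f,324,228,28),ray(f,324,325,28))
snap('side','s3');snap('scene','c3')
a=load('s3')['frame'][220:300,210:330];b=load('c3')['frame'][160:260,280:430]
cv2.imwrite('pics/c3c.png',np.hstack([cv2.resize(a,(400,266)),cv2.resize(b,(399,266))])[:,:,::-1])
E
```

```text
now [ 443.62524736 -126.1219396    28.        ] tcp proj (np.float64(321.3039373171273), np.float64(265.8896777454958))
cam [444.17314782 -42.79823607 352.23716236] [[ 1.    -0.002  0.008]
 [-0.004 -0.954  0.299]
 [ 0.007 -0.299 -0.954]]
tcp (np.float64(324.4249911340049), np.float64(268.68580066384646)) (np.float64(324.4149529949707), np.float64(281.5424072956867)) pts [443.34686615 -94.46714163  28.        ] [ 443.36723961 -155.88033397   28.        ]
```

View pics/c3c.png

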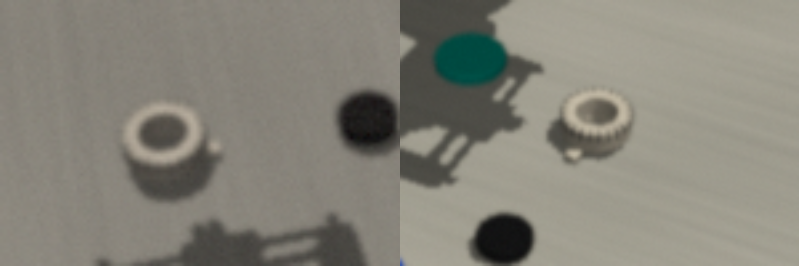

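```bash
python3 - <<'E'
from h import *
for t in ['scene0','side0']:
    f=load(t); print(t,proj(f,[574.6,0,184.3]),proj(f,[530,0,184.3]),proj(f,[620,0,184.3]))
for t in ['s3','c3']:
    f=load(t); print(t,proj(f,[444.2,-126.8,149.5]))
print(state())
a=load('s3')['frame'][40:280,150:350];b=load('c3')['frame'][60:260,280:480]
cv2.imwrite('pics/c3d.png',np.hstack([cv2.resize(a,(400,480)),cv2.resize(b,(400,480))])[:,:,::-1])
E
```

```text
scene0 (np.float64(393.9467113064784), np.float64(198.80714142042234)) (np.float64(403.8762801356786), np.float64(183.22450756107474)) (np.float64(383.01486384720897), np.float64(215.9626674351158))
side0 (np.float64(300.71460231478636), np.float64(161.23041543875354)) (np.float64(281.1871060817054), np.float64(164.3825435273272)) (np.float64(320.34849992466087), np.float64(158.06111204186328))
s3 (np.float64(252.9980289647674), np.float64(221.66346522671196))
c3 (np.float64(355.73555705939697), np.float64(154.21371969894471))
{'time_s': 2.775, 'qpos': array([-1.73596606e+01,  9.78021815e+00,  1.07230712e+02, -6.56473649e-05,
        6.31000681e+01, -1.73549001e+01]), 'qvel': array([-0.08921638,  1.02240177,  0.72200937,  0.01753574,  0.0625895 ,
        0.00976593]), 'effort': array([ 6.65170264e-04, -3.22416544e+01, -2.21947145e+01,  5.78428223e-02,
        2.76001543e-02,  7.37756291e-04]), 'ee_pos': array([ 442.37432448, -126.24131678,  147.00172576]), 'ee_rot': array([-1.79894037e+02, -3.30537844e-02,  8.99952387e+01]), 'force': array([ 0.37969706, -0.94652723,  0.90543146]), 'torque': array([ 0.00376498, -0.01702649, -0.0147241 ]), 'gripper_width': 0.3264265701137761}
```

View pics/c3d.png

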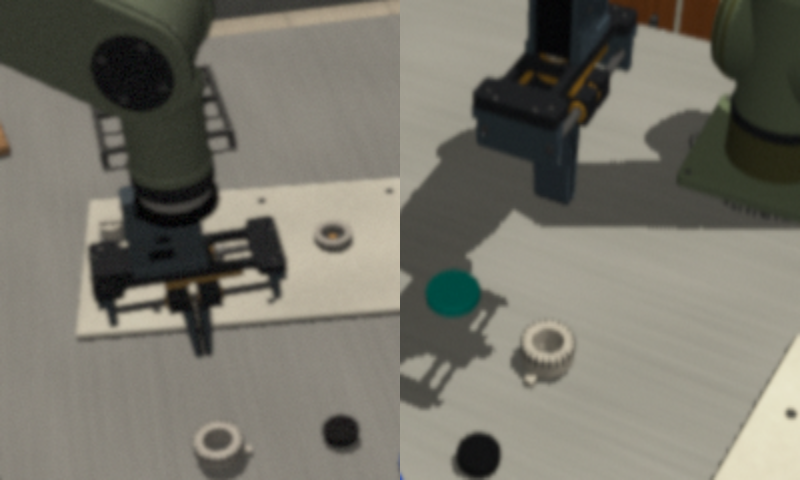

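```bash
python3 - <<'E'
from h import *
a=load('w2')['frame'][220:420,170:450];b=load('w3')['frame'][220:420,180:460]
cv2.imwrite('pics/c3e.png',np.vstack([cv2.resize(a,(420,300),interpolation=0),cv2.resize(b,(420,300),interpolation=0)])[:,:,::-1])
E
```

```text
(no output)
```

View pics/c3e.png

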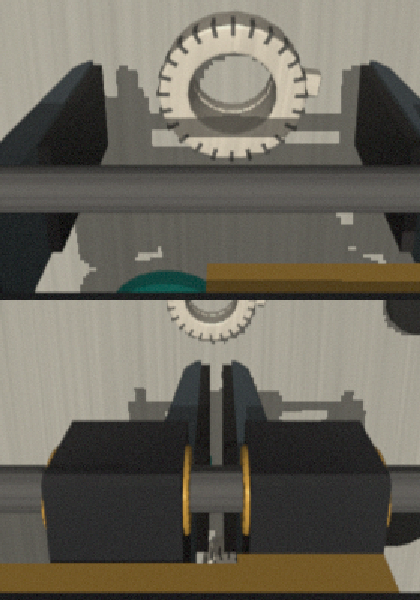

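All the views agree that the fingers end about 26 mm above the reported TCP: perspective of the tips in the wrist view, and tips higher than projected in side0 and scene0. That explains closing over the crown. I open and go down in steps, watching the force.

```bash
python3 -m creep '[[0,0,0,40,0,0,0],[0,0,0,40,0,0,0],[0,0,0,20,0,0,0],[0,0,0,20,0,0,0],[0,0,0,0,0,0,0]]'; python3 -m creep '[[0,0,0,0,0,0,0],[0,0,0,15,0,0,0],[0,0,0,6,0,0,0],[0,0,0,0,0,0,0]]';  python3 -m creep '[[0,0,0,4,0,0,0],[0,0,0,4,0,0,0],[0,0,0,4,0,0,0],[0,0,0,2,0,0,0],[0,0,0,0,0,0,0]]'
python3 - <<'E'
from h import *
snap('side','s4');snap('scene','c4');snap('wrist','w4');print(state()['ee_pos'])
for t in ['s4','c4']:
    f=load(t); u,v=map(int,proj(f,[444.2,-126.8,10])); a=f['frame'][v-50:v+50,u-65:u+65]; cv2.imwrite(f'pics/{t}z.png',cv2.resize(a,None,fx=5,fy=5)[:,:,::-1])
E
```

```text
time_s: 3.4
ee_pos: [440.7, -125.7, 25.4]
ee_rot: [-179.6, -0.1, 90.0]
force: [0.6, 0.1, 0.3]
gripper_width: 47.7
time_s: 3.9
ee_pos: [443.3, -126.5, 7.1]
ee_rot: [180.0, -0.0, 90.0]
force: [-0.1, -0.2, 0.6]
gripper_width: 87.6
time_s: 4.53
ee_pos: [443.2, -126.5, -7.2]
ee_rot: [-180.0, -0.0, 90.0]
force: [-0.4, 0.3, -0.0]
gripper_width: 91.4
[ 443.43377783 -126.53012775   -6.96566321]
```

View pics/s4z.png

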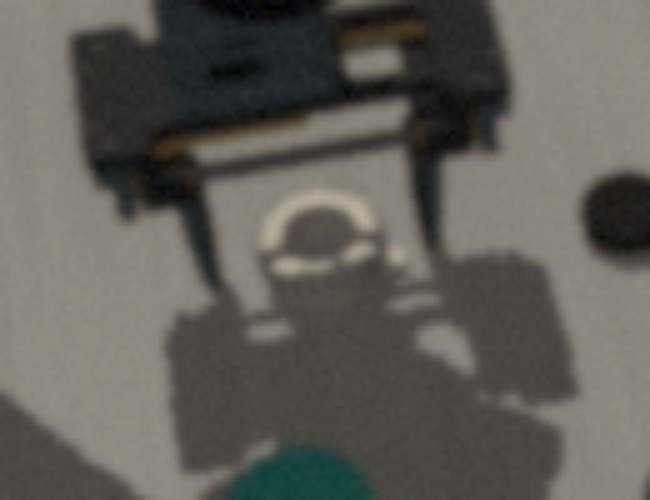

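View pics/c4z.png

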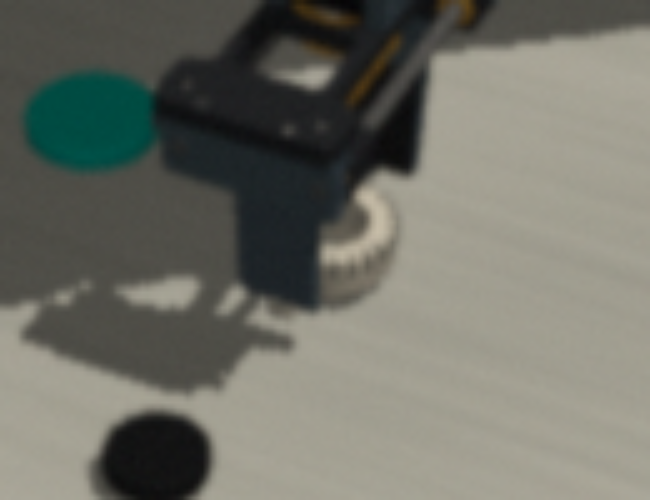

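View pics/w4.png

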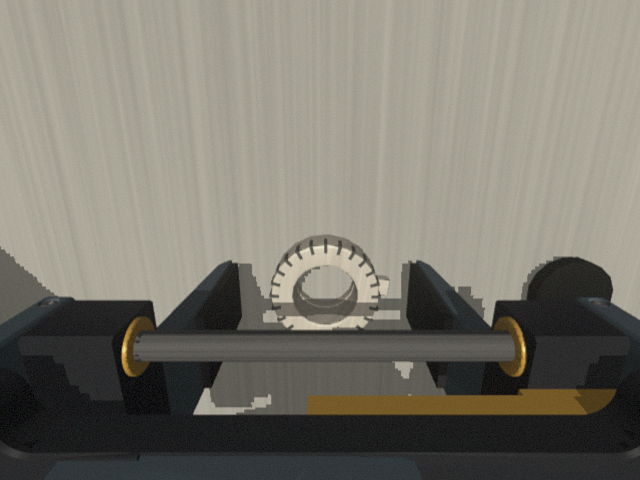

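With TCP z at -7 the tips are beside the crown body and above the tab (scene crop, (285,305)). Closing the gripper with the wait it needs.

```bash
python3 -m creep '[[1,0,0,0,0,0,0],[1,0,0,0,0,0,0],[1,0,0,0,0,0,0],[1,0,0,0,0,0,0],[1,0,0,0,0,0,0]]' 30;python3 -m creep '[[1,0,0,0,0,0,0],[1,0,0,-10,0,0,0],[1,0,0,-30,0,0,0],[1,0,0,-50,0,0,0],[1,0,0,-50,0,0,0]]'; python3 - <<'E'
from h import *
snap('wrist','w5'); print(state()['ee_pos'],state()['force'],state()['gripper_width'])
E
```

```text
time_s: 5.3
ee_pos: [443.4, -126.5, -7.0]
ee_rot: [180.0, 0.0, 90.0]
force: [1.1, -0.4, -0.0]
gripper_width: 56.1
time_s: 5.92
ee_pos: [442.8, -126.4, 134.8]
ee_rot: [-180.0, -0.0, 90.0]
force: [1.8, 0.5, -0.8]
gripper_width: 56.4
[ 447.11743691 -127.63816863  141.28741658] [ 3.49895916 -0.3335455   4.58460677] 56.395511953925414
```

View pics/w5.png

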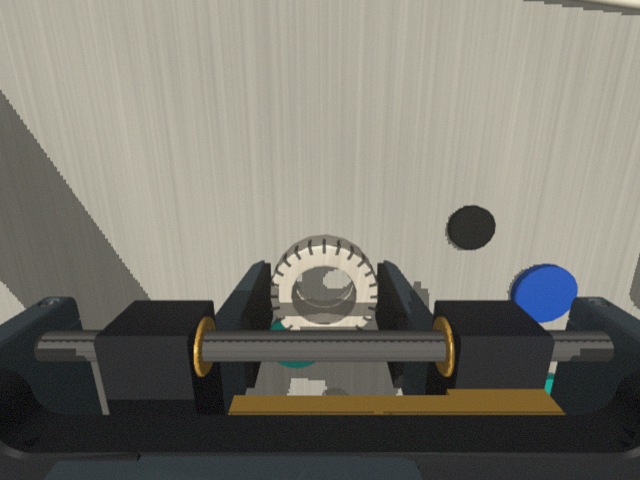

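The large crown is gripped (56 mm). Next I carry it over to look at the large cup.

```bash
python3 -m creep '[[1,56,5,-4,0,0,0],[1,56,5,-4,0,0,0],[1,56,5,-4,0,0,0],[1,56,5,-4,0,0,0],[1,53,5,-4,0,0,0]]';python3 -m creep '[[1,0,0,0,0,0,0],[1,0,0,0,0,0,0]]'; python3 - <<'E'
from h import *
f=snap('wrist','w6'); print(state()['ee_pos'],state()['ee_rot'],state()['gripper_width'])
u,v=map(int,proj(f,[468,221,24])); print(u,v); u=max(u,50);v=max(v,45)
cv2.imwrite('pics/w6z.png',cv2.resize(f['frame'][v-45:v+45,u-50:u+50],(700,630),interpolation=0)[:600,:,::-1])
E
```

```text
time_s: 6.6
ee_pos: [468.0, 152.3, 153.4]
ee_rot: [180.0, 0.0, 90.0]
force: [0.4, -0.4, -1.6]
gripper_width: 56.5
time_s: 6.85
ee_pos: [467.8, 150.1, 152.8]
ee_rot: [-180.0, 0.0, 90.0]
force: [-0.3, -0.7, -0.6]
gripper_width: 56.5
[467.80438542 149.57813969 152.80925149] [-1.79958702e+02  4.16416453e-02  8.99700892e+01] 56.84821053999911
324 142
```

View pics/w6.png

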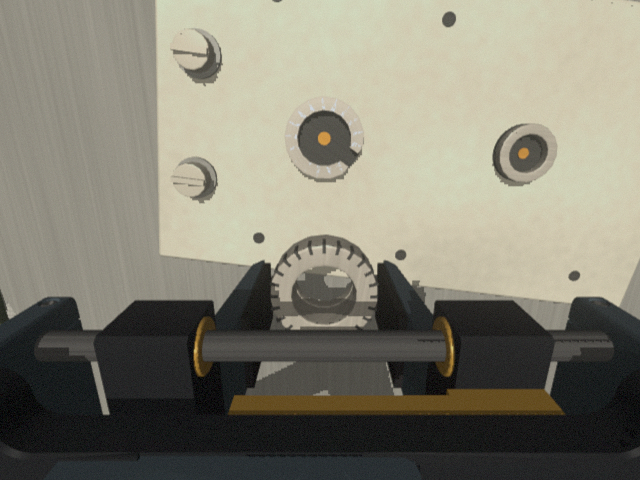

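View pics/w6z.png

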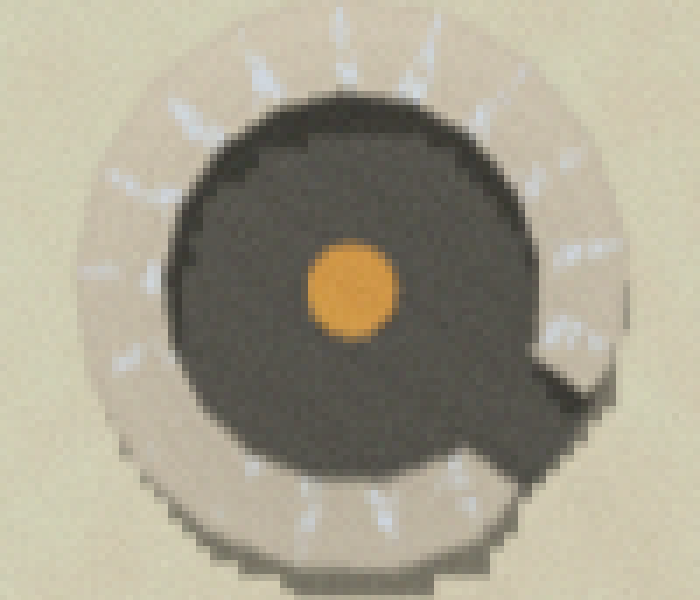

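The wrist view shows the large cup at (324,138) with its notch at lower right (352,157), and the small cup at (525,153).

```bash
python3 - <<'E'
from h import *
f=load('w6'); px=lambda x,y:(274+x/7-.5,97+y/7-.5)
R=lambda x,y,z:ray(f,*px(x,y),z)[:2]
c=R(353,284,24);b=R(354,287,24);d=R(353,290,14);print(c,b,d)
for p in [(78,284),(628,284),(353,1),(353,568)]: print(np.hypot(*(R(*p,24)-c)))
for p in [(530,352),(460,450),(600,392),(519,488)]:
    q=R(*p,24)-b; print(q,np.hypot(*q),np.degrees(np.arctan2(q[1],q[0])))
e1=R(600,392,24)-R(530,352,24);e2=R(519,488,24)-R(460,450,24)
print([np.degrees(np.arctan2(e[1],e[0])) for e in(e1,e2)])
# small cup
print('cupS rough',ray(f,525,153,24))
# held crown centre
print('held crown hole', [ray(f,324.5,v,181) for v in (236,330)], ray(f,325,294,153+7+28))
E
```

```text
[467.42975924 225.94033304] [467.56073067 225.56147645] [467.42182312 224.9053447 ]
36.06739457015679
36.054773749973535
34.56057398829614
37.087784799245654
[23.25994193 -8.28983116] 24.693039486090257 -19.616040822813716
[ 14.1682469  -21.00036824] 25.332877576588565 -55.99377546581301
[ 32.6644971  -13.45086662] 35.32555991580948 -22.381304237951433
[ 22.15786663 -26.01788245] 34.174570382344726 -49.580959544199345
[np.float64(-28.757116628078847), np.float64(-32.12899083058302)]
cupS rough [654.28442038 211.54907099  24.        ]
held crown hole [array([467.81957293, 180.10891484, 181.        ]), array([467.81658108, 123.77682329, 181.        ])] [468.07693452 150.10413954 188.        ]
```

```bash
python3 - <<'E'
from h import *
f=load('w6'); g=cv2.cvtColor(f['frame'],cv2.COLOR_RGB2GRAY).astype(int)
c=np.array([467.5,225.1])
pts=[]
for v in range(90,190):
  for u in range(280,370):
    if g[v,u]<115:
      q=ray(f,u,v,19)[:2]-c; r=np.hypot(*q)
      pts.append((q[0],q[1],r,np.degrees(np.arctan2(q[1],q[0]))))
P=np.array(pts)
for lo,hi in[(26,28),(28,30),(30,32),(32,34)]:
    s=P[(P[:,2]>lo)&(P[:,2]<hi)&(P[:,3]<0)&(P[:,3]>-70)]; print(lo,len(s),s[:,3].mean(),s[:,3].min(),s[:,3].max())
# bore fit with rim plane: radial edge, away from notch
E=[]
for a in range(0,360,5):
    if 290<a<350: continue
    d=np.array([np.cos(np.radians(a)),np.sin(np.radians(a))])
    for r in np.arange(18,34,.2):
        u,v=proj(f,[*(c+r*d),24]); 
        if g[int(round(v)),int(round(u))]>140: E.append(c+r*d);break
E=np.array(E);A=np.c_[2*E,np.ones(len(E))]; s=np.linalg.lstsq(A,(E**2).sum(1),rcond=None)[0];print(s[:2],np.sqrt(s[2]+s[:2]@s[:2]))
# same for small cup bore
E=[];c=np.array([654.3,211.5])
for it in range(3):
  E=[]
  for a in range(0,360,5):
    d=np.array([np.cos(np.radians(a)),np.sin(np.radians(a))])
    for r in np.arange(10,26,.2):
        u,v=proj(f,[*(c+r*d),24]); 
        if g[int(round(v)),int(round(u))]>140: E.append(c+r*d);break
  E=np.array(E);A=np.c_[2*E,np.ones(len(E))]; s=np.linalg.lstsq(A,(E**2).sum(1),rcond=None)[0];c=s[:2]
print(s[:2],np.sqrt(s[2]+s[:2]@s[:2]))
E
```

```text
26 34 -36.05053389198802 -51.111959163774635 -20.622943667487547
28 35 -35.87832833685875 -50.78193669107446 -21.995040169809243
30 33 -36.07807107719199 -49.10236663863995 -22.90915407841875
32 32 -36.662952204422936 -48.692568171291526 -24.534847713430235
[467.25723303 224.81329894] 24.756752783670684
[656.97200044 211.57053655] 17.994182271968334
```

```bash
python3 -m creep '[[1,37.3,-0.3,20,0,0,0],[1,37.2,-0.2,20,0,0,0],[1,0,0,30,0,0,9.2],[1,0,0,30,0,0,9.2],[1,0,0,13,0,0,9.1]]';python3 -m creep '[[1,0,0,0,0,0,0],[1,0,0,0,0,0,0]]'; python3 - <<'E'
from h import *
for n,t in (('side','s7'),('scene','c7'),('wrist','w7')): snap(n,t)
print(state()['ee_pos'],state()['ee_rot'],state()['gripper_width'])
o=[]
for t in ['s7','c7']:
    f=load(t); u,v=map(int,proj(f,[467,225,50])); o.append(cv2.resize(f['frame'][v-40:v+40,u-40:u+40],(400,400)))
cv2.imwrite('pics/z7.png',np.hstack(o)[:,:,::-1])
E
```

```text
time_s: 7.52
ee_pos: [466.8, 222.9, 38.2]
ee_rot: [-179.9, 0.2, 62.1]
force: [0.9, -0.4, -1.7]
gripper_width: 56.7
time_s: 7.78
ee_pos: [468.6, 224.4, 40.7]
ee_rot: [179.9, -0.1, 62.5]
force: [0.0, 0.1, -1.2]
gripper_width: 56.4
[468.48374424 224.93898782  40.83927229] [ 1.79932283e+02 -8.13435932e-02  6.25271511e+01] 56.419757240747956
```

View pics/z7.png

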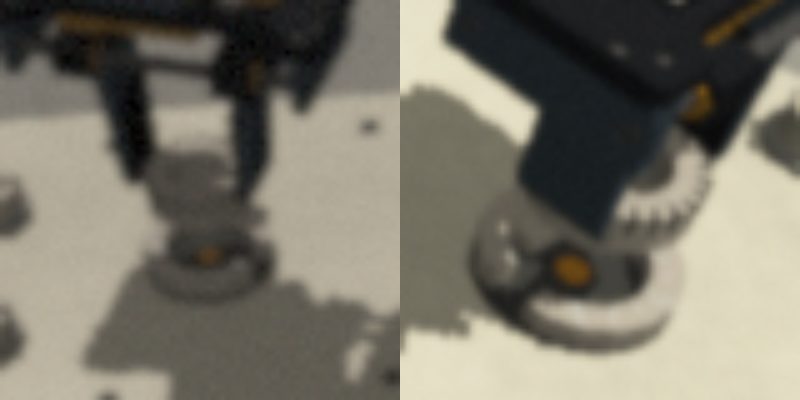

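View pics/w7.png

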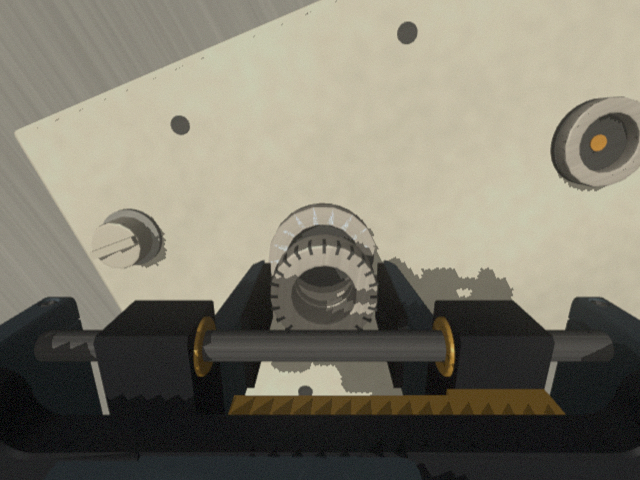

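```bash
python3 -m creep '[[1,-0.5,-1,8,0,0,0],[1,0,0,8,0,0,0],[1,0,0,3,0,0,0],[1,0,0,2,0,0,0],[1,0,0,0,0,0,0]]';python3 -m creep '[[1,0,0,2,0,0,0],[1,0,0,2,0,0,0],[1,0,0,2,0,0,0],[1,0,0,1,0,0,0],[1,0,0,0,0,0,0]]'
```

```text
time_s: 8.55
ee_pos: [466.7, 225.0, 18.8]
ee_rot: [-180.0, 0.0, 62.5]
force: [0.0, 0.7, -0.7]
gripper_width: 56.6
time_s: 9.18
ee_pos: [466.7, 225.0, 11.9]
ee_rot: [-180.0, 0.0, 62.5]
force: [-0.2, -0.3, -1.2]
gripper_width: 56.3
```

There was no contact where a tab on the rim would have stopped it (about 17), so the tab is in the notch.

```bash
python3 -m creep '[[1,0,0,1,0,0,0],[1,0,0,1,0,0,0],[1,0,0,0,0,0,0]]';python3 -m creep '[[1,0,0,0.7,0,0,0],[1,0,0,0,0,0,0]]';python3 -m creep '[[1,0,0,0.7,0,0,0],[1,0,0,0,0,0,0]]'
```

```text
time_s: 9.55
ee_pos: [466.6, 225.0, 9.9]
ee_rot: [-180.0, 0.0, 62.5]
force: [0.5, -0.2, -1.6]
gripper_width: 56.5
time_s: 9.8
ee_pos: [466.7, 225.0, 9.2]
ee_rot: [180.0, -0.0, 62.5]
force: [0.7, 0.0, -0.6]
gripper_width: 56.3
time_s: 10.05
ee_pos: [466.8, 225.1, 9.0]
ee_rot: [180.0, -0.0, 62.5]
force: [-0.4, -0.3, 3.3]
gripper_width: 56.7
```

Contact at TCP 9.0, the expected seated height. Releasing and looking.

```bash
python3 -m creep '[[0.6,0,0,0,0,0,0],[0,0,0,0,0,0,0],[0,0,0,0,0,0,0],[0,0,0,-10,0,0,0],[0,0,0,-40,0,0,0]]';python3 -m creep '[[0,0,0,-50,0,0,0],[0,-50,0,-40,0,0,0],[0,-20,0,0,0,0,0],[0,0,0,0,0,0,0]]'; python3 - <<'E'
from h import *
f=snap('wrist','w8');print(state()['ee_pos'],state()['gripper_width'])
u,v=map(int,proj(f,[467,225,44])); v=max(v,45);print(u,v)
cv2.imwrite('pics/w8z.png',cv2.resize(f['frame'][v-45:v+45,u-50:u+50],(660,594),interpolation=0)[:,:,::-1])
E
```

```text
time_s: 10.68
ee_pos: [465.1, 224.3, 57.7]
ee_rot: [-179.8, 0.2, 62.5]
force: [1.0, -0.1, 0.1]
gripper_width: 90.8
time_s: 11.18
ee_pos: [434.1, 163.2, 147.5]
ee_rot: [-180.0, -0.0, 62.4]
force: [-0.6, -0.6, 0.5]
gripper_width: 91.2
[434.51401341 163.86370321 146.9421419 ] 91.55681715876959
324 144
```

View pics/w8z.png

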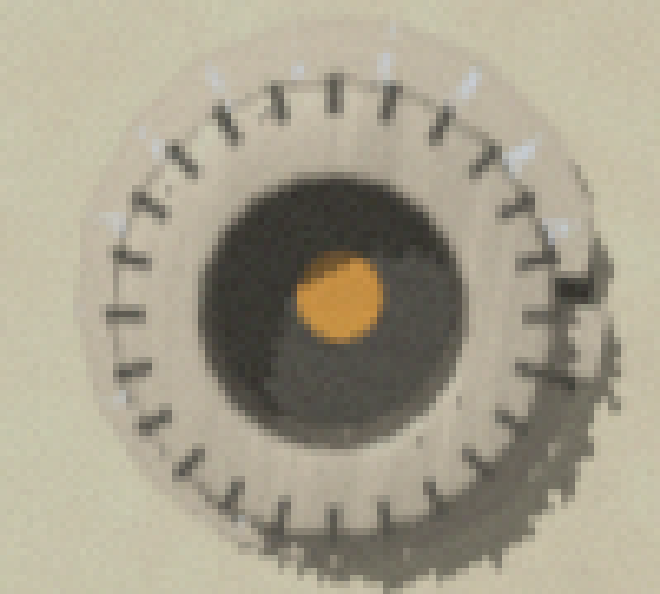

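The large crown is seated: its tab shows inside the notch at crop (590,310). Now the large black cap.

```bash
python3 -m creep '[[0,0,0,0,0,0,-9.2],[0,0,0,0,0,0,-9.2],[0,0,0,0,0,0,-9.1],[0,-56,17,0,0,0,0],[0,-56,17,0,0,0,0]]';python3 -m creep '[[0,-56,17,0,0,0,0],[0,-56,17,0,0,0,0],[0,-56,17,0,0,0,0],[0,-56,17,0,0,0,0],[0,-56,17,0,0,0,0]]';python3 -m creep '[[0,-56,17,0,0,0,0],[0,-57,16,0,0,0,0],[0,0,0,0,0,0,0]]'; python3 - <<'E'
from h import *
f=load('w8'); px=lambda x,y:(274+x/6.6-.5,99+y/6.6-.5)
print('crownL',ray(f,*px(331,304),44),ray(f,*px(333,312),44))
f=snap('wrist','w9');s=state();print(s['ee_pos'],s['ee_rot'],s['gripper_width'])
g=f['frame'].max(2)
m=(g<70).astype(np.uint8)*255
u,v=map(int,proj(f,[586,-301,16]));print(u,v)
print('capL',blob(f,m,(u-60,v-60,u+60,min(v+60,258)),16)[:2])
E
```

```text
time_s: 11.85
ee_pos: [469.7, 52.1, 146.1]
ee_rot: [-179.9, -0.0, 90.2]
force: [0.5, -0.5, 0.1]
gripper_width: 91.2
time_s: 12.48
ee_pos: [555.1, -229.2, 145.6]
ee_rot: [-179.9, -0.1, 90.0]
force: [0.7, -0.6, 0.2]
gripper_width: 91.3
time_s: 12.85
ee_pos: [587.9, -344.2, 144.1]
ee_rot: [-179.9, -0.1, 89.8]
force: [-1.4, 0.3, 0.5]
gripper_width: 91.4
crownL [466.37808557 225.56861089  44.        ] [466.14158637 224.56122877  44.        ]
[ 587.3093846  -341.73914566  144.45155115] [-1.79838817e+02 -1.45517749e-01  8.98927185e+01] 91.43224912567588
322 173
capL (array([ 586.16058069, -302.04073897]), np.float64(30.7145297452505))
```

View pics/w9.png

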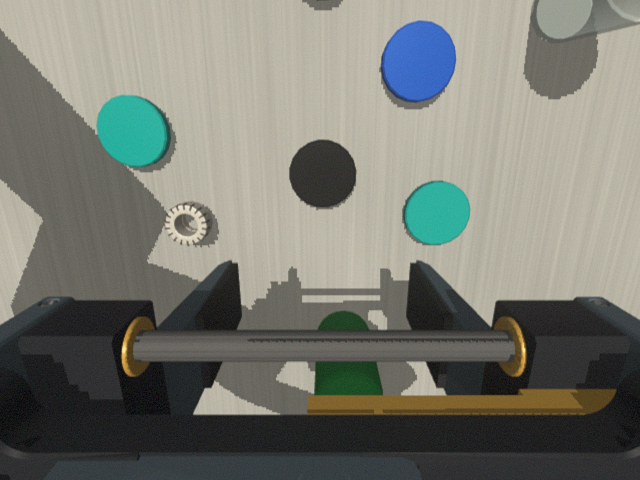

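The large black cap is at (323,173), with the small crown at (187,224). The blue and turquoise look-alikes lie at (418,61), (437,212) and (133,130).

```bash
python3 -m creep '[[0,39.7,-1.1,30,0,0,0],[0,0,0,50,0,0,0],[0,0,0,45,0,0,0],[0,0,0,20,0,0,0],[0,0,0,7,0,0,0]]';python3 -m creep '[[0,0,0,2,0,0,0],[0,0,0,2,0,0,0],[0,0,0,0,0,0,0],[0,0,0,0,0,0,0]]';python3 - <<'E'
from h import *
for n,t in (('side','s10'),('scene','c10'),('wrist','w10')): snap(n,t)
o=[]
for t in ['s10','c10']:
    f=load(t); u,v=map(int,proj(f,[586,-302,20])); o.append(cv2.resize(f['frame'][v-45:v+45,u-45:u+45],(400,400)))
cv2.imwrite('pics/z10.png',np.hstack(o)[:,:,::-1])
E
```

```text
time_s: 13.52
ee_pos: [584.9, -298.7, -6.6]
ee_rot: [-179.8, -0.1, 90.1]
force: [-0.8, 0.9, -0.1]
gripper_width: 91.1
time_s: 14.02
ee_pos: [586.1, -301.5, -7.7]
ee_rot: [179.9, 0.0, 90.0]
force: [0.9, -0.2, -0.0]
gripper_width: 91.0
```

View pics/z10.png

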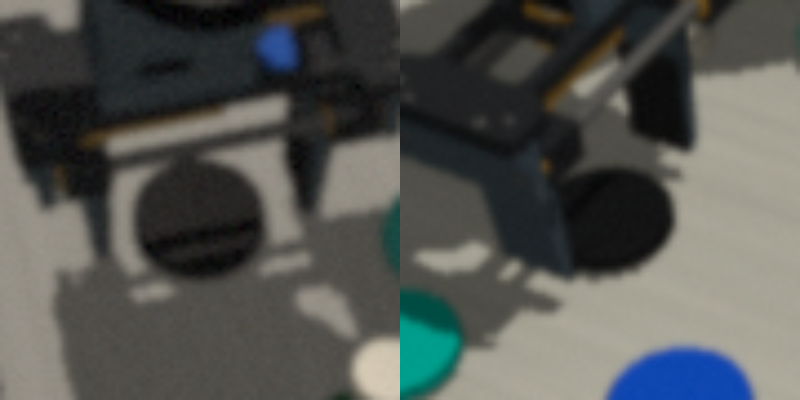

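View pics/w10.png

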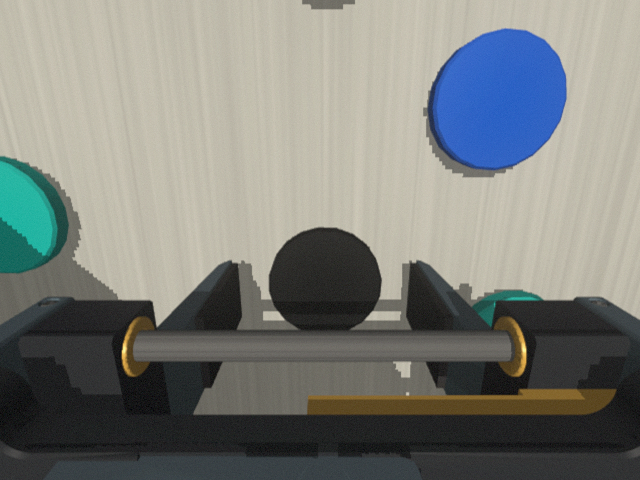

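Cap centred between the fingers at (325,280); tips clear. Stepping down until the counter is felt.

```bash
python3 -m creep '[[0,0,0,2,0,0,0],[0,0,0,2,0,0,0],[0,0,0,0,0,0,0]]';python3 -m creep '[[0,0,0,2,0,0,0],[0,0,0,2,0,0,0],[0,0,0,0,0,0,0]]';python3 -m creep '[[0,0,0,1,0,0,0],[0,0,0,1,0,0,0],[0,0,0,0,0,0,0]]'
```

```text
time_s: 14.55
ee_pos: [585.6, -301.2, -12.7]
ee_rot: [-180.0, -0.0, 90.0]
force: [0.0, 0.2, 0.1]
gripper_width: 91.4
time_s: 14.92
ee_pos: [585.7, -301.2, -16.7]
ee_rot: [-180.0, -0.0, 90.0]
force: [-0.6, 0.2, 0.2]
gripper_width: 91.4
time_s: 15.3
ee_pos: [585.8, -301.3, -18.5]
ee_rot: [-180.0, -0.0, 90.0]
force: [-0.1, 0.1, -0.3]
gripper_width: 91.1
```

```bash
python3 -m creep '[[0,0,0,1,0,0,0],[0,0,0,0,0,0,0]]';python3 -m creep '[[0,0,0,1,0,0,0],[0,0,0,0,0,0,0]]'
```

```text
time_s: 15.55
ee_pos: [585.8, -301.3, -19.5]
ee_rot: [-180.0, -0.0, 90.0]
force: [-0.1, -0.1, -0.6]
gripper_width: 91.1
time_s: 15.8
ee_pos: [585.8, -301.3, -20.5]
ee_rot: [-180.0, -0.0, 90.0]
force: [0.0, -0.1, 0.3]
gripper_width: 91.2
```

Tip now at about 5 mm, alongside the disc. Closing.

```bash
python3 -m creep '[[1,0,0,0,0,0,0],[1,0,0,0,0,0,0],[1,0,0,0,0,0,0],[1,0,0,0,0,0,0],[1,0,0,0,0,0,0]]' 30;python3 -m creep '[[1,0,0,0,0,0,0],[1,0,0,-10,0,0,0],[1,0,0,-30,0,0,0],[1,0,0,-50,0,0,0],[1,0,0,-50,0,0,0]]'; python3 - <<'E'
from h import *
snap('wrist','w11'); s=state();print(s['ee_pos'],s['force'],s['gripper_width'])
E
```

```text
time_s: 16.42
ee_pos: [585.9, -301.3, -20.3]
ee_rot: [180.0, 0.0, 90.0]
force: [-0.2, 0.2, 0.2]
gripper_width: 62.4
time_s: 17.05
ee_pos: [585.5, -301.1, 121.2]
ee_rot: [-180.0, -0.0, 90.0]
force: [0.6, -0.4, -1.7]
gripper_width: 62.1
[ 589.32839561 -303.17819062  129.57279003] [ 2.25362239 -1.46908509  3.32501118] 62.45431875940027
```

View pics/w11.png

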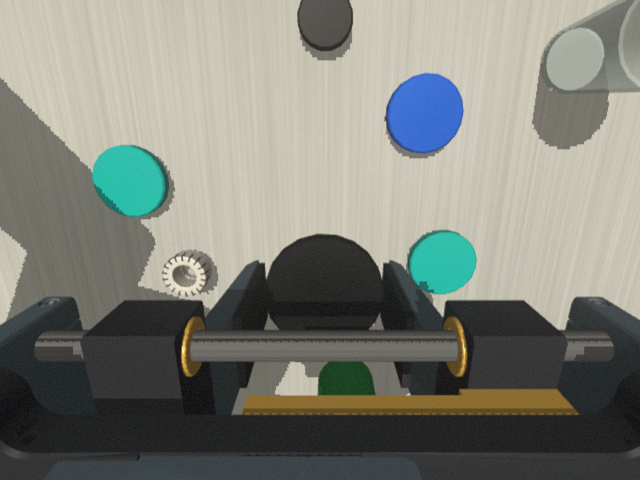

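```bash
python3 -m creep '[[1,40,-9,-5,0,0,0],[1,55,-12.5,-5,0,0,0],[1,55,-12.5,-5,0,0,0],[1,55,-12.5,0,0,0,0],[1,55,-12.5,0,0,0,0]]';python3 -m creep '[[1,55,-12.5,0,0,0,0],[1,55,-12.5,0,0,0,0],[1,55,-12.5,0,0,0,0],[1,30,-6.5,0,0,0,0],[1,0,0,0,0,0,0]]'; python3 - <<'E'
from h import *
f=load('w10'); g=f['frame'].max(2); m=((g<70)*255).astype(np.uint8)
m[310:]=0
c,r,P=blob(f,m,(262,215,390,312),16)
P=P[(P[:,1]>-309)]
A=np.c_[2*P,np.ones(len(P))]; s=np.linalg.lstsq(A,(P**2).sum(1),rcond=None)[0]; print('w10 cap',s[:2],np.sqrt(s[2]+s[0]**2+s[1]**2))
f=snap('wrist','w12'); s=state();print(s['ee_pos'],s['gripper_width'])
E
```

```text
time_s: 17.73
ee_pos: [526.2, -39.7, 135.1]
ee_rot: [179.9, -0.0, 90.0]
force: [1.0, 1.0, -0.8]
gripper_width: 62.4
time_s: 18.35
ee_pos: [482.2, 155.4, 135.0]
ee_rot: [180.0, -0.0, 90.2]
force: [0.3, 0.5, -2.2]
gripper_width: 63.0
w10 cap [ 586.17388542 -299.31385025] 30.741991426707227
[482.54062184 154.16147867 134.87128253] 62.1792331459137
```

View pics/w12.png

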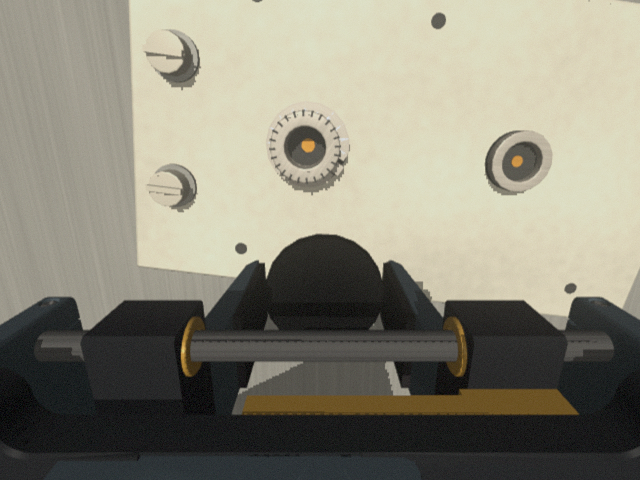

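```bash
python3 - <<'E'
from h import *
f=load('w12'); g=cv2.cvtColor(f['frame'],cv2.COLOR_RGB2GRAY).astype(int)
def hole(c,z,r0,r1,thr):
  c=np.array(c,float)
  for it in range(4):
    E=[]
    for a in range(0,360,5):
      d=np.array([np.cos(np.radians(a)),np.sin(np.radians(a))])
      for r in np.arange(r0,r1,.2):
        u,v=proj(f,[*(c+r*d),z])
        if g[int(round(v)),int(round(u))]>thr: E.append(c+r*d);break
    E=np.array(E);A=np.c_[2*E,np.ones(len(E))]; s=np.linalg.lstsq(A,(E**2).sum(1),rcond=None)[0];c=s[:2]
  return c,np.sqrt(s[2]+c@c)
print('crown hole',hole((466.3,225),44,10,24,140))
print('cupS bore',hole((655,211),24,8,24,140))
cv2.imwrite('pics/w12z.png',cv2.resize(f['frame'][95:200,255:365],(660,630),interpolation=0)[:600,:,::-1])
E
```

```text
crown hole (array([465.88567299, 224.5323206 ]), np.float64(17.329903488190563))
cupS bore (array([659.3326103 , 211.25491452]), np.float64(15.949820001572293))
```

View pics/w12z.png

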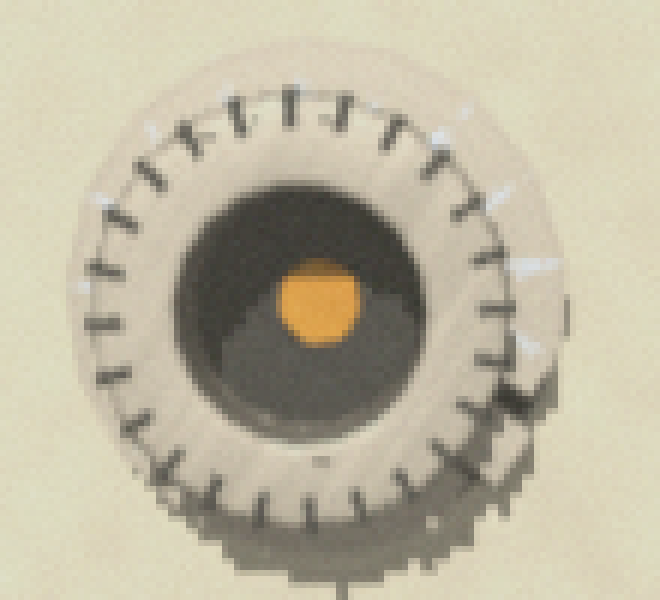

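```bash
python3 -m creep '[[1,36,-8.4,10,0,0,0],[1,35,-8.4,20,0,0,0],[1,0,0,40,0,0,0],[1,0,0,25,0,0,0],[1,0,0,8,0,0,0]]';python3 -m creep '[[1,0,0,0,0,0,0],[1,0,0,0,0,0,0]]'; python3 - <<'E'
from h import *
for n,t in (('side','s13'),('scene','c13')): snap(n,t)
s=state();print(s['ee_pos'],s['gripper_width'])
o=[]
for t in ['s13','c13']:
    f=load(t); u,v=map(int,proj(f,[467,225,45])); o.append(cv2.resize(f['frame'][v-40:v+40,u-40:u+40],(400,400)))
cv2.imwrite('pics/z13.png',np.hstack(o)[:,:,::-1])
E
```

```text
time_s: 19.02
ee_pos: [465.5, 223.2, 30.3]
ee_rot: [-179.9, 0.1, 89.9]
force: [0.7, 0.3, -1.1]
gripper_width: 62.5
time_s: 19.27
ee_pos: [467.2, 224.7, 32.8]
ee_rot: [179.9, -0.1, 90.0]
force: [1.0, 0.3, -1.7]
gripper_width: 62.3
[466.91328623 224.84661687  32.70585126] 62.15265800789248
```

View pics/z13.png

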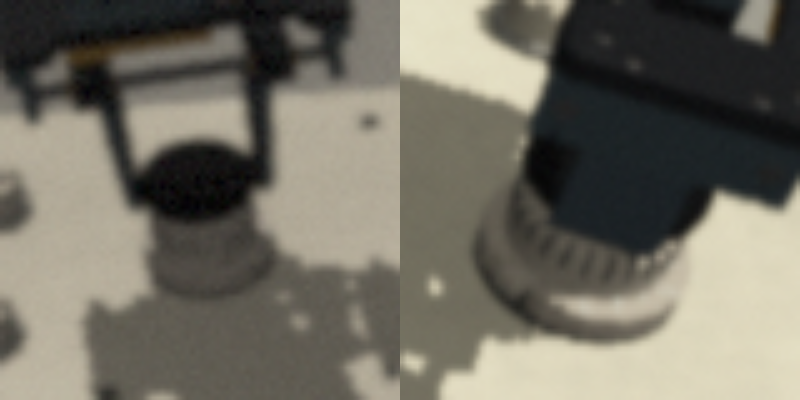

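```bash
python3 -m creep '[[1,0,-0.5,3,0,0,0],[1,0,0,3,0,0,0],[1,0,0,2,0,0,0],[1,0,0,0,0,0,0]]';python3 -m creep '[[1,0,0,1.5,0,0,0],[1,0,0,1.5,0,0,0],[1,0,0,0,0,0,0]]';
```

```text
time_s: 19.88
ee_pos: [465.3, 224.6, 23.3]
ee_rot: [-180.0, 0.0, 90.0]
force: [-0.1, -0.2, -0.5]
gripper_width: 62.5
time_s: 20.25
ee_pos: [465.4, 224.7, 20.5]
ee_rot: [-180.0, 0.0, 90.0]
force: [-0.1, 0.3, -1.8]
gripper_width: 62.4
```

```bash
python3 -m creep '[[1,0,0,1,0,0,0],[1,0,0,0,0,0,0]]';python3 -m creep '[[1,0,0,1,0,0,0],[1,0,0,0,0,0,0]]'
```

```text
time_s: 20.5
ee_pos: [465.5, 224.6, 19.5]
ee_rot: [-180.0, 0.0, 90.0]
force: [0.0, 0.4, -1.6]
gripper_width: 62.4
time_s: 20.75
ee_pos: [465.5, 224.7, 18.5]
ee_rot: [-180.0, 0.0, 90.0]
force: [-0.8, 1.2, -1.5]
gripper_width: 62.6
```

```bash
python3 -m creep '[[1,0,0,0.6,0,0,0],[1,0,0,0,0,0,0]]';python3 -m creep '[[1,0,0,0.6,0,0,0],[1,0,0,0,0,0,0]]'
```

```text
time_s: 21.0
ee_pos: [465.5, 224.7, 18.0]
ee_rot: [180.0, 0.0, 90.0]
force: [0.5, 1.1, -1.0]
gripper_width: 62.6
time_s: 21.25
ee_pos: [465.6, 224.7, 17.6]
ee_rot: [180.0, -0.0, 90.0]
force: [0.4, -0.2, 1.1]
gripper_width: 62.2
```

Contact at 17.6, the seated height I expected. Releasing.

```bash
python3 -m creep '[[0.6,0,0,0,0,0,0],[0,0,0,0,0,0,0],[0,0,0,0,0,0,0],[0,0,0,-10,0,0,0],[0,0,0,-40,0,0,0]]';python3 -m creep '[[0,0,0,-50,0,0,0],[0,-50,0,-30,0,0,0],[0,-20,0,0,0,0,0],[0,0,0,0,0,0,0]]'; python3 - <<'E'
from h import *
f=snap('wrist','w14');snap('side','s14');snap('scene','c14');print(state()['ee_pos'],state()['gripper_width'])
o=[cv2.resize(f['frame'][95:195,275:375],(300,300))]
for t in ['s14','c14']:
    h=load(t); u,v=map(int,proj(h,[467,225,45])); o.append(cv2.resize(h['frame'][v-30:v+30,u-30:u+30],(250,300)))
cv2.imwrite('pics/z14.png',np.hstack(o)[:,:,::-1])
E
```

```text
time_s: 21.88
ee_pos: [464.0, 224.0, 66.6]
ee_rot: [-179.7, 0.1, 90.0]
force: [0.8, 0.3, -0.3]
gripper_width: 91.0
time_s: 22.38
ee_pos: [465.7, 153.8, 148.4]
ee_rot: [179.9, -0.0, 89.9]
force: [0.1, 0.3, 0.3]
gripper_width: 91.1
[465.44265667 155.29733407 147.306679  ] 91.29624010879522
```

View pics/z14.png

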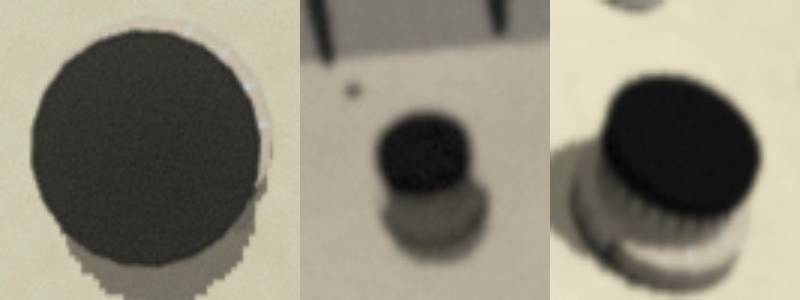

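```bash
python3 - <<'E'
from h import *
f=load('w14'); m=((f['frame'].max(2)<75)*255).astype(np.uint8)
print(blob(f,m,(270,90,380,190),54)[:2])
E
python3 -m creep '[[0,-56,-1,0,0,0,0],[0,-56,-1,0,0,0,0],[0,-56,-1,0,0,0,0],[0,-56,-1,0,0,0,0],[0,-56,-1,0,0,0,0]]';python3 -m creep '[[0,-56,-1,0,0,0,0],[0,-56,-1,0,0,0,0],[0,-56,-1,0,0,0,0],[0,-56,-1,0,0,0,0],[0,-40,0,0,0,0,0]]';python3 -m creep '[[0,0,0,0,0,0,0],[0,0,0,0,0,0,0]]'; python3 - <<'E'
from h import *
f=snap('wrist','w15');print(state()['ee_pos'])
E
```

```text
(array([465.24783942, 223.92893076]), np.float64(30.874149271844022))
time_s: 23.15
ee_pos: [460.8, -126.2, 147.1]
ee_rot: [-180.0, -0.0, 90.1]
force: [1.1, 0.7, 0.0]
gripper_width: 91.3
time_s: 23.78
ee_pos: [457.0, -391.0, 146.6]
ee_rot: [-180.0, -0.0, 90.0]
force: [0.6, 0.3, -0.2]
gripper_width: 91.4
time_s: 24.02
ee_pos: [456.8, -388.0, 146.7]
ee_rot: [-179.9, -0.1, 90.0]
force: [-0.6, -0.0, -0.3]
gripper_width: 91.0
[ 456.85805888 -387.72255249  146.94139861]
```

View pics/w15.png

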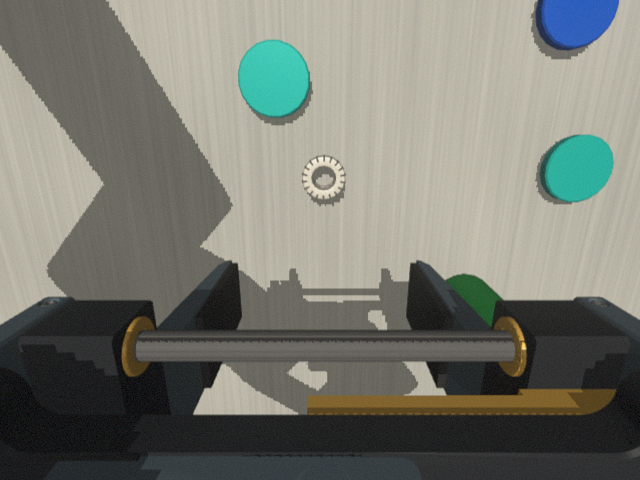

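The large cap measures (465.2,223.9), within 1 mm of the crown's centre. The small crown is at (323,178), clear of the others.

```bash
cat >> h.py <<'E'
def edge(f,c,z,r0,r1,thr,bright=True):
  g=cv2.cvtColor(f['frame'],cv2.COLOR_RGB2GRAY).astype(int); c=np.array(c,float)
  for it in range(4):
    E=[]
    for a in range(0,360,5):
      d=np.array([np.cos(np.radians(a)),np.sin(np.radians(a))])
      for r in np.arange(r0,r1,.2):
        u,v=proj(f,[*(c+r*d),z]); q=g[int(round(v)),int(round(u))]
        if (q>thr)==bright: E.append(c+r*d);break
    E=np.array(E);A=np.c_[2*E,np.ones(len(E))]; s=np.linalg.lstsq(A,(E**2).sum(1),rcond=None)[0];c=s[:2]
  return c,np.sqrt(s[2]+c@c)
E
python3 - <<'E'
from h import *
f=load('w15')
cv2.imwrite('pics/w15z.png',cv2.resize(f['frame'][150:210,294:354],(600,600),interpolation=0)[:,:,::-1])
for b in [((323.5,177),)]: print(ray(f,323.5,177,28))
E
```

```text
[ 456.03328444 -346.9584603    28.        ]
```

View pics/w15z.png

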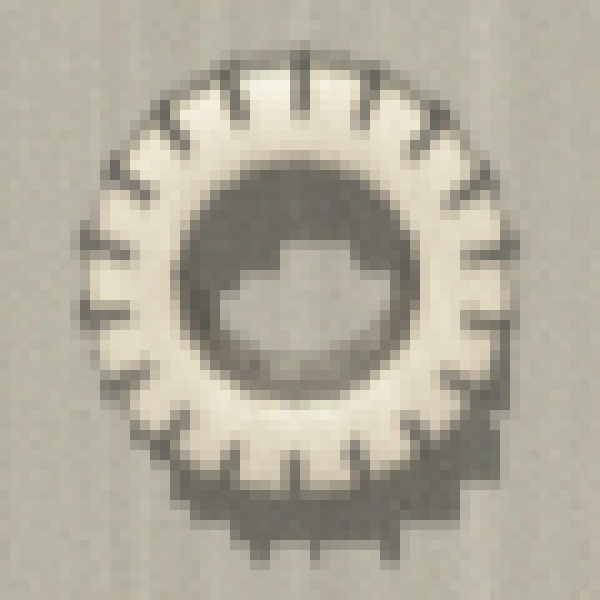

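```bash
python3 -m creep '[[0,40.7,-0.9,30,0,0,0],[0,0,0,50,0,0,0],[0,0,0,45,0,0,0],[0,0,0,20,0,0,0],[0,0,0,8,0,0,0]]';python3 -m creep '[[0.3,0,0,4,0,0,0],[0.3,0,0,2,0,0,0],[0.3,0,0,0,0,0,0]]';python3 - <<'E'
from h import *
snap('wrist','w16'); s=state(); print(s['ee_pos'],s['gripper_width'])
E
```

```text
time_s: 24.7
ee_pos: [455.4, -346.7, -6.6]
ee_rot: [-179.9, -0.1, 90.1]
force: [-0.4, 0.2, 0.0]
gripper_width: 91.0
time_s: 25.08
ee_pos: [456.1, -348.8, -10.9]
ee_rot: [179.9, 0.0, 90.0]
force: [-0.1, -0.2, -0.1]
gripper_width: 65.0
[ 455.99829579 -348.88010561  -10.90466715] 64.14347235779599
```

View pics/w16.png

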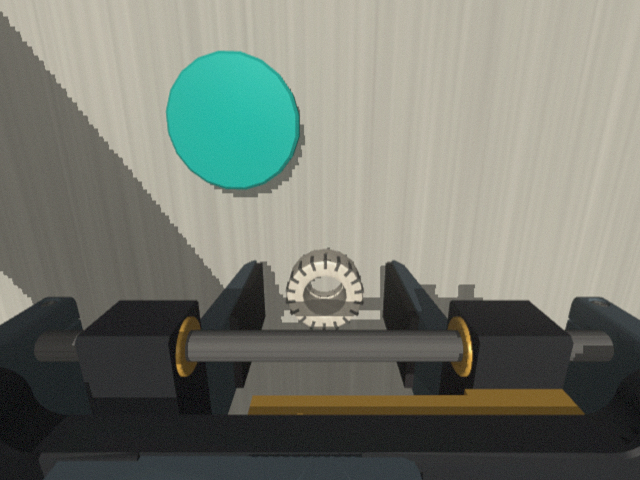

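```bash
python3 -m creep '[[0.3,1.5,0,0,0,0,0],[1,0,0,0,0,0,0],[1,0,0,0,0,0,0],[1,0,0,0,0,0,0],[1,0,0,0,0,0,0]]' 25;python3 -m creep '[[1,0,0,0,0,0,0],[1,0,0,-10,0,0,0],[1,0,0,-30,0,0,0],[1,0,0,-60,0,0,0],[1,0,0,-60,0,0,0]]'; python3 -m creep '[[1,40,15,0,0,0,0],[1,56,25,0,0,0,0],[1,56,25,0,0,0,0],[1,56,25,0,0,0,0],[1,56,25,0,0,0,0]]';
```

```text
time_s: 25.75
ee_pos: [455.7, -347.1, -11.6]
ee_rot: [180.0, 0.0, 90.0]
force: [-0.6, -0.2, 0.6]
gripper_width: 39.8
time_s: 26.38
ee_pos: [455.3, -346.9, 150.4]
ee_rot: [-180.0, -0.0, 90.0]
force: [0.3, -1.7, -1.2]
gripper_width: 39.3
time_s: 27.0
ee_pos: [571.2, -81.3, 149.2]
ee_rot: [179.9, 0.0, 90.0]
force: [0.3, 0.3, -0.9]
gripper_width: 39.2
```

```bash
python3 -m creep '[[1,56,21.5,0,0,0,0],[1,56,21.5,0,0,0,0],[1,56,21.5,0,0,0,0],[1,56,21.5,0,0,0,0],[1,0,0,0,0,0,0]]';python3 -m creep '[[1,0,0,0,0,0,0],[1,0,0,0,0,0,0]]'; python3 - <<'E'
from h import *
f=snap('wrist','w17'); s=state(); print(s['ee_pos'],s['gripper_width'])
u,v=map(int,proj(f,[657,211,24])); print(u,v)
cv2.imwrite('pics/w17z.png',cv2.resize(f['frame'][v-30:v+40,u-35:u+35],(595,595),interpolation=0)[:,:,::-1])
E
```

```text
time_s: 27.62
ee_pos: [657.3, 145.1, 148.2]
ee_rot: [180.0, -0.1, 90.3]
force: [-0.3, -0.4, -1.3]
gripper_width: 39.1
time_s: 27.88
ee_pos: [656.2, 139.5, 148.7]
ee_rot: [-180.0, 0.0, 89.9]
force: [0.0, -0.4, -0.7]
gripper_width: 39.3
[656.34902566 139.43237391 148.82557507] 39.14614928250066
324 142
```

View pics/w17.png

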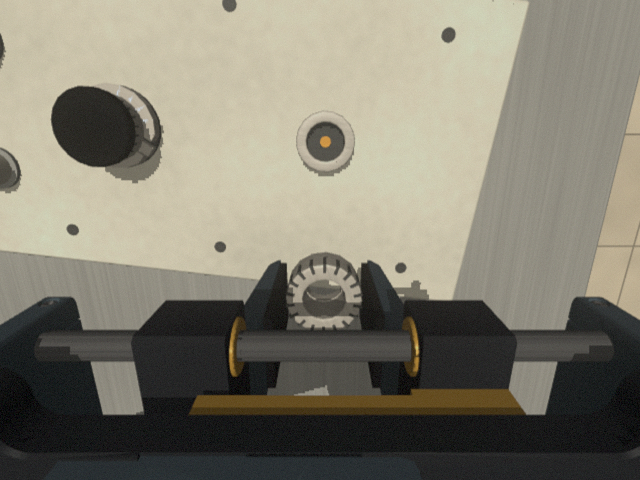

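View pics/w17z.png

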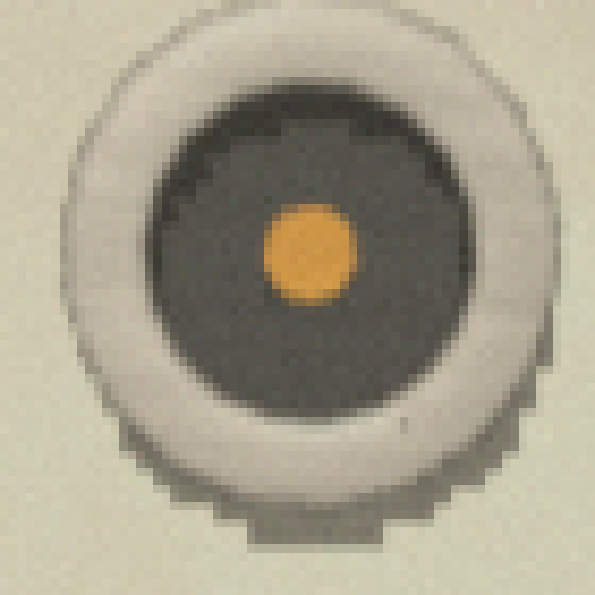

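```bash
python3 - <<'E'
from h import *
f=load('w17')
px=lambda x,y:(289+x/8.5-.5,112+y/8.5-.5)
print(ray(f,*px(310,252),24),ray(f,*px(310,252),14),ray(f,*px(310,254),14))
print([np.linalg.norm(ray(f,*px(*p),24)-ray(f,*px(310,251),24)) for p in [(147,252),(474,252),(310,82),(310,422)]])
print(state()['ee_pos'])
E
```

```text
[657.0974416  211.91027441  24.        ] [657.12406572 211.55082243  14.        ] [657.12366812 211.33772527  14.        ]
[np.float64(17.445912015327927), np.float64(17.551259154169035), np.float64(17.179884399176192), np.float64(17.969312792967177)]
[656.34902566 139.43237391 148.82557507]
```

Small cup centre is (657.1, 211.7). Moving over it and lowering.

```bash
python3 -m creep '[[1,36,0.4,20,0,0,0],[1,36.2,0.4,20,0,0,0],[1,0,0,40,0,0,0],[1,0,0,30,0,0,0],[1,0,0,10,0,0,0]]';python3 -m creep '[[1,0,0,0,0,0,0],[1,0,0,0,0,0,0],[1,0,0,0,0,0,0]]';
```

```text
time_s: 28.55
ee_pos: [656.1, 211.6, 26.6]
ee_rot: [-179.8, 0.1, 89.9]
force: [0.0, 0.1, 0.3]
gripper_width: 38.9
time_s: 28.92
ee_pos: [658.4, 213.2, 30.0]
ee_rot: [179.9, -0.0, 90.0]
force: [0.1, 0.0, -1.0]
gripper_width: 39.0
```

```bash
python3 -m creep '[[1,-1.2,-1,5,0,0,0],[1,0,0,5,0,0,0],[1,0,0,3,0,0,0],[1,0,0,0,0,0,0],[1,0,0,0,0,0,0]]'; python3 - <<'E'
from h import *
s=state(); print(s['ee_pos'])
o=[]
for n,t in (('side','s18'),('scene','c18')):
    h=snap(n,t); u,v=map(int,proj(h,[657,212,30])); o.append(cv2.resize(h['frame'][v-30:v+30,u-35:u+35],(400,343)))
cv2.imwrite('pics/z18.png',np.hstack(o)[:,:,::-1])
E
```

```text
time_s: 29.55
ee_pos: [656.6, 212.0, 15.4]
ee_rot: [180.0, -0.0, 90.0]
force: [0.3, 0.3, -0.3]
gripper_width: 39.2
[656.55342265 211.95498306  15.42859295]
```

View pics/z18.png

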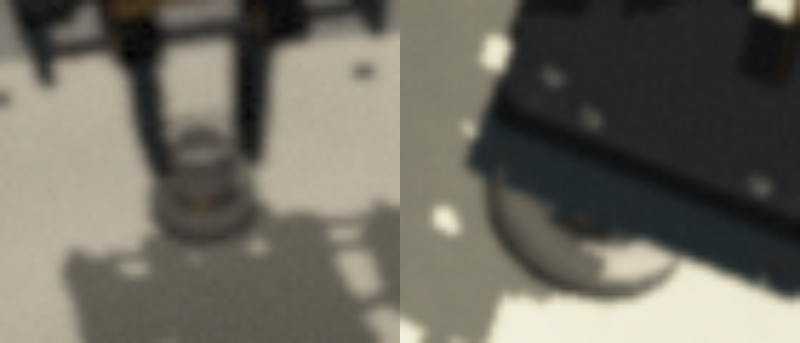

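```bash
python3 -m creep '[[1,0,0.4,2,0,0,0],[1,0,0,2,0,0,0],[1,0,0,1.5,0,0,0],[1,0,0,0,0,0,0]]';python3 -m creep '[[1,0,0,1.5,0,0,0],[1,0,0,1.5,0,0,0],[1,0,0,0,0,0,0]]'
```

```text
time_s: 30.15
ee_pos: [656.7, 211.8, 9.7]
ee_rot: [-180.0, 0.0, 90.0]
force: [-0.3, 0.0, -0.6]
gripper_width: 39.0
time_s: 30.52
ee_pos: [656.7, 211.9, 6.7]
ee_rot: [-180.0, 0.0, 90.0]
force: [-0.3, -0.2, -0.8]
gripper_width: 39.2
```

```bash
python3 -m creep '[[1,0,0,1,0,0,0],[1,0,0,0,0,0,0]]';python3 -m creep '[[1,0,0,0.7,0,0,0],[1,0,0,0,0,0,0]]'
```

```text
time_s: 30.78
ee_pos: [656.8, 211.9, 5.8]
ee_rot: [-180.0, 0.0, 90.0]
force: [0.3, -0.4, -0.7]
gripper_width: 39.3
time_s: 31.02
ee_pos: [656.8, 211.9, 5.2]
ee_rot: [180.0, 0.0, 90.0]
force: [0.6, 0.0, 0.1]
gripper_width: 39.0
```

```bash
python3 -m creep '[[1,0,0,0.6,0,0,0],[1,0,0,0,0,0,0]]';python3 -m creep '[[1,0,0,0.5,0,0,0],[1,0,0,0,0,0,0]]'
```

```text
time_s: 31.28
ee_pos: [656.8, 211.9, 4.6]
ee_rot: [-180.0, 0.0, 90.0]
force: [0.6, 0.2, 0.7]
gripper_width: 39.3
time_s: 31.52
ee_pos: [656.9, 211.9, 4.5]
ee_rot: [180.0, -0.0, 90.0]
force: [-0.5, -0.7, 1.4]
gripper_width: 39.2
```

Seated at the expected 4.5. Releasing and going to look.

```bash
python3 -m creep '[[0.5,0,0,0,0,0,0],[0,0,0,0,0,0,0],[0,0,0,0,0,0,0],[0,0,0,-10,0,0,0],[0,0,0,-40,0,0,0]]';python3 -m creep '[[0,0,0,-50,0,0,0],[0,-50,0,-40,0,0,0],[0,-20,0,0,0,0,0],[0,0,0,0,0,0,0],[0,0,0,0,0,0,0]]'; python3 - <<'E'
from h import *
f=snap('wrist','w19'); s=state(); print(s['ee_pos'])
u,v=map(int,proj(f,[657,212,44])); print(u,v)
cv2.imwrite('pics/w19z.png',cv2.resize(f['frame'][v-35:v+35,u-35:u+35],(560,560),interpolation=0)[:,:,::-1])
print(edge(f,(657,212),44,6,18,140))
E
```

```text
time_s: 32.15
ee_pos: [655.0, 211.3, 52.5]
ee_rot: [-179.7, 0.1, 90.0]
force: [0.4, -0.7, -0.0]
gripper_width: 82.6
time_s: 32.78
ee_pos: [656.0, 143.8, 141.6]
ee_rot: [-179.8, -0.0, 90.0]
force: [-0.3, 0.9, -0.1]
gripper_width: 91.2
[656.00433487 144.01121999 141.5320019 ]
325 147
(array([656.3324779 , 211.56680569]), np.float64(11.550636477004776))
```

View pics/w19z.png

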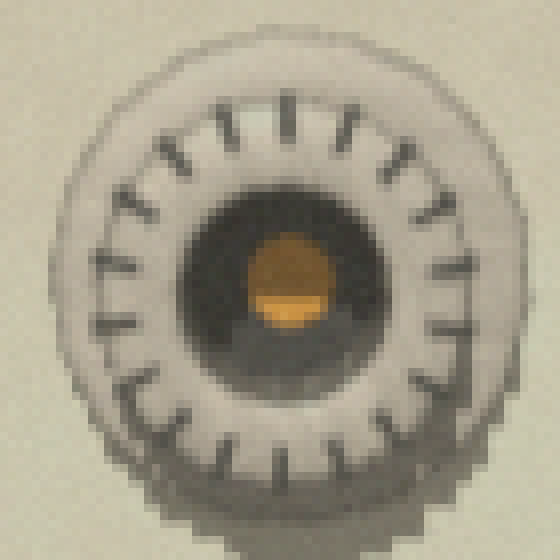

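The small crown is seated in its cup, hole centre (656.3, 211.6). Now the small cap.

```bash
python3 -m creep '[[0,-53,-12,0,0,0,0],[0,-53,-12,0,0,0,0],[0,-53,-12,0,0,0,0],[0,-53,-12,0,0,0,0],[0,-53,-12,0,0,0,0]]';python3 -m creep '[[0,-53,-12,0,0,0,0],[0,0,0,0,0,0,0],[0,0,0,0,0,0,0],[0,0,0,0,0,0,0]]'; python3 - <<'E'
from h import *
f=snap('wrist','w20'); s=state(); print(s['ee_pos'])
m=((f['frame'].max(2)<75)*255).astype(np.uint8)
u,v=map(int,proj(f,[584,-135,16]));print(u,v)
print(blob(f,m,(u-45,v-45,u+45,v+45),16)[:2])
E
```

```text
time_s: 33.45
ee_pos: [596.4, -122.2, 142.1]
ee_rot: [-179.9, -0.0, 90.1]
force: [0.6, 0.2, 1.1]
gripper_width: 91.0
time_s: 33.95
ee_pos: [585.2, -173.2, 142.7]
ee_rot: [-180.0, -0.0, 90.1]
force: [-0.2, 0.4, -0.3]
gripper_width: 91.6
[ 585.233055   -173.25086127  142.87236384]
323 178
(array([ 585.88809254, -135.08926515]), np.float64(21.031580181620683))
```

View pics/w20.png

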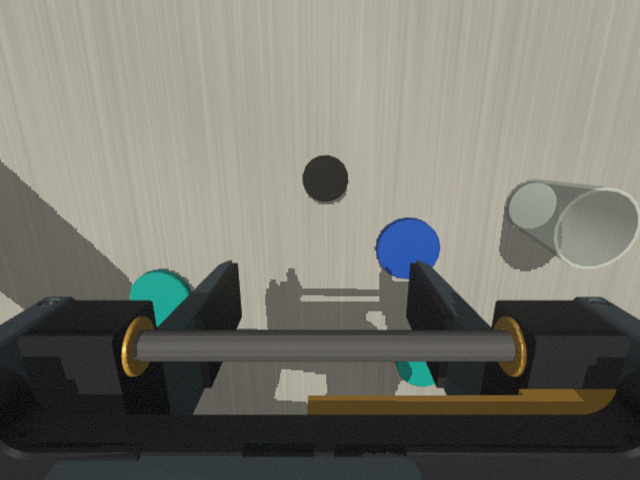

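Small black cap at (325,179) → (585.9,-135.1). The blue look-alike at (408,248) is clear of the fingers.

```bash
python3 -m creep '[[0.3,38.2,0.7,30,0,0,0],[0.3,0,0,50,0,0,0],[0.3,0,0,45,0,0,0],[0.3,0,0,20,0,0,0],[0.3,0,0,8,0,0,0]]';python3 -m creep '[[0.3,0,0,3,0,0,0],[0.3,0,0,3,0,0,0],[0.3,0,0,2,0,0,0],[0.3,0,0,0,0,0,0],[0.3,0,0,0,0,0,0]]';python3 - <<'E'
from h import *
f=snap('wrist','w21'); s=state(); print(s['ee_pos'],s['force'])
E
```

```text
time_s: 34.62
ee_pos: [585.0, -135.4, -11.2]
ee_rot: [-179.9, -0.0, 90.1]
force: [0.2, 0.4, 0.5]
gripper_width: 63.8
time_s: 35.25
ee_pos: [585.7, -136.8, -17.5]
ee_rot: [180.0, 0.0, 90.0]
force: [0.1, -0.0, 0.1]
gripper_width: 64.0
[ 585.68763966 -136.81180831  -17.59552694] [-0.03745638  0.026459    0.27835127]
```

View pics/w21.png

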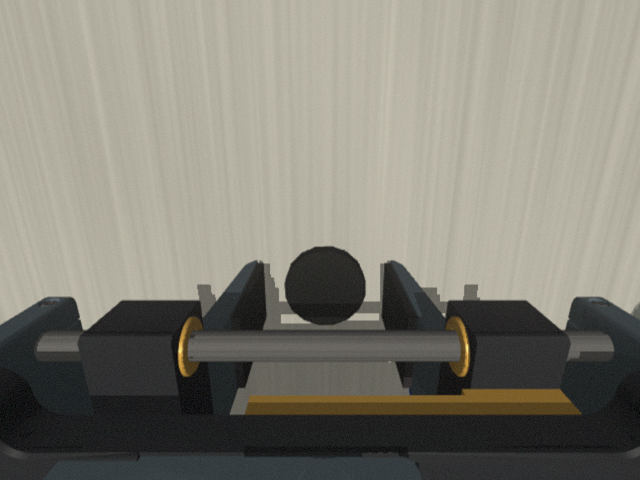

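```bash
python3 -m creep '[[0.3,1.5,0,1.5,0,0,0],[0.3,0,0,1.3,0,0,0],[1,0,0,0,0,0,0],[1,0,0,0,0,0,0],[1,0,0,0,0,0,0]]' 25;python3 -m creep '[[1,0,0,0,0,0,0],[1,0,0,0,0,0,0]]'
```

```text
time_s: 35.92
ee_pos: [585.6, -135.2, -20.6]
ee_rot: [180.0, -0.0, 90.0]
force: [0.3, 0.3, 0.5]
gripper_width: 42.7
time_s: 36.17
ee_pos: [585.6, -135.2, -20.6]
ee_rot: [180.0, 0.0, 90.0]
force: [-1.0, -0.7, 0.6]
gripper_width: 42.7
```

```bash
python3 -m creep '[[1,0,0,-10,0,0,0],[1,0,0,-40,0,0,0],[1,0,0,-50,0,0,0],[1,0,0,-30,0,0,0],[1,40,10,0,0,0,0]]';python3 -m creep '[[1,50,10,0,0,0,0],[1,50,10,0,0,0,0],[1,50,10,0,0,0,0],[1,50,10,0,0,0,0],[1,50,10,0,0,0,0]]';python3 -m creep '[[1,30,5,0,0,0,0],[1,26.8,5.7,0,0,0,0],[1,0,0,0,0,0,0],[1,0,0,0,0,0,0],[1,0,0,0,0,0,0]]'
```

```text
time_s: 36.8
ee_pos: [597.5, -97.2, 113.5]
ee_rot: [179.6, 0.1, 89.8]
force: [0.2, 0.1, -1.4]
gripper_width: 42.8
time_s: 37.42
ee_pos: [645.7, 156.4, 110.1]
ee_rot: [180.0, 0.0, 90.0]
force: [1.4, 0.5, 0.2]
gripper_width: 42.7
time_s: 38.05
ee_pos: [656.2, 210.3, 109.5]
ee_rot: [-180.0, 0.0, 89.9]
force: [0.8, -0.8, -0.5]
gripper_width: 42.6
```

```bash
python3 -m creep '[[1,1.2,0.1,30,0,0,0],[1,0,0,30,0,0,0],[1,0,0,15,0,0,0],[1,0,0,3,0,0,0],[1,0,0,0,0,0,0]]';python3 -m creep '[[1,0,0,0,0,0,0],[1,0,0,0,0,0,0]]'; python3 - <<'E'
from h import *
o=[]
for n,t in (('side','s22'),('scene','c22')):
    h=snap(n,t); u,v=map(int,proj(h,[657,212,45])); o.append(cv2.resize(h['frame'][v-35:v+35,u-35:u+35],(400,400)))
cv2.imwrite('pics/z22.png',np.hstack(o)[:,:,::-1]); print(state()['ee_pos'])
E
```

```text
time_s: 38.67
ee_pos: [657.1, 212.7, 32.3]
ee_rot: [179.9, -0.0, 90.0]
force: [0.3, -0.7, -0.1]
gripper_width: 42.5
time_s: 38.92
ee_pos: [656.9, 213.0, 32.3]
ee_rot: [179.9, -0.0, 90.0]
force: [-0.3, -0.6, 0.3]
gripper_width: 42.6
[656.56917186 212.92040107  31.89580617]
```

View pics/z22.png

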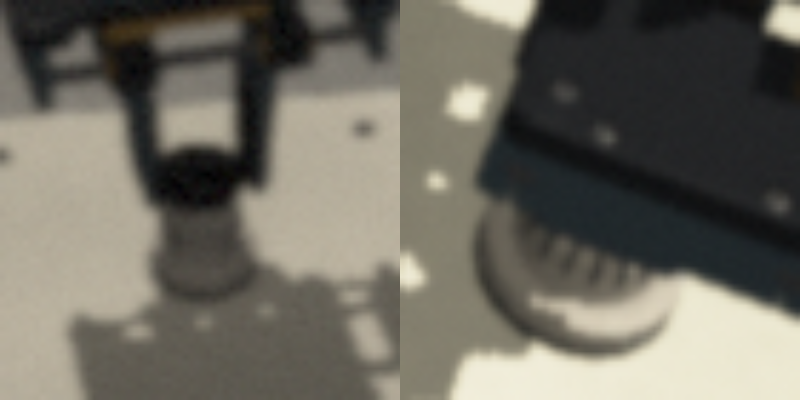

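Cap is just above the crown. I correct y by -1.2 and lower.

```bash
python3 -m creep '[[1,-1.2,-0.2,3,0,0,0],[1,0,0,3,0,0,0],[1,0,0,1,0,0,0],[1,0,0,0,0,0,0]]';python3 -m creep '[[1,0,0,1.5,0,0,0],[1,0,0,1.5,0,0,0],[1,0,0,0,0,0,0]]'
```

```text
time_s: 39.52
ee_pos: [656.1, 211.5, 24.2]
ee_rot: [-180.0, 0.0, 90.0]
force: [0.3, 0.5, -0.4]
gripper_width: 42.4
time_s: 39.9
ee_pos: [656.0, 211.6, 21.2]
ee_rot: [-180.0, 0.0, 90.0]
force: [0.7, -0.1, -0.8]
gripper_width: 42.6
```

```bash
python3 -m creep '[[1,0,0,1,0,0,0],[1,0,0,0,0,0,0]]';python3 -m creep '[[1,0,0,1,0,0,0],[1,0,0,0,0,0,0]]'
```

```text
time_s: 40.15
ee_pos: [656.1, 211.6, 20.3]
ee_rot: [-180.0, 0.0, 90.0]
force: [-0.1, 0.5, -0.8]
gripper_width: 42.5
time_s: 40.4
ee_pos: [656.1, 211.6, 19.3]
ee_rot: [-180.0, 0.0, 90.0]
force: [0.2, 0.9, 0.0]
gripper_width: 42.9
```

```bash
python3 -m creep '[[1,0,0,1,0,0,0],[1,0,0,0,0,0,0]]';python3 -m creep '[[1,0,0,0.7,0,0,0],[1,0,0,0,0,0,0]]';python3 -m creep '[[1,0,0,0.5,0,0,0],[1,0,0,0,0,0,0]]'
```

```text
time_s: 40.65
ee_pos: [656.1, 211.6, 18.3]
ee_rot: [-180.0, 0.0, 90.0]
force: [-0.5, 0.2, -1.3]
gripper_width: 42.7
time_s: 40.9
ee_pos: [656.1, 211.5, 17.6]
ee_rot: [-180.0, 0.0, 90.0]
force: [1.0, -0.2, -1.3]
gripper_width: 42.6
time_s: 41.15
ee_pos: [656.2, 211.6, 17.4]
ee_rot: [180.0, -0.0, 90.0]
force: [-0.9, 0.3, 0.5]
gripper_width: 42.5
```

At 17.4, seated. Releasing, withdrawing and checking everything.

```bash
python3 -m creep '[[0.5,0,0,0,0,0,0],[0,0,0,0,0,0,0],[0,0,0,0,0,0,0],[0,0,0,-10,0,0,0],[0,0,0,-40,0,0,0]]';python3 -m creep '[[0,0,0,-50,0,0,0],[0,-50,-20,-50,0,0,0],[0,-40,-50,0,0,0,0],[0,0,0,0,0,0,0],[0,0,0,0,0,0,0]]'; python3 - <<'E'
from h import *
f=snap('wrist','w23');a=snap('side','s23');b=snap('scene','c23'); print(state()['ee_pos'])
m=((f['frame'].max(2)<75)*255).astype(np.uint8); m[230:]=0
for n,p in (('L',[466,225,54]),('S',[656,212,54])):
    u,v=map(int,proj(f,p)); print(n,u,v,blob(f,m,(max(u-60,0),max(v-60,0),u+60,v+60),54)[:2])
for i,p in enumerate(([466,225,35],[657,212,35])):
    o=[]
    for h in(a,b):
        u,v=map(int,proj(h,p)); o.append(cv2.resize(h['frame'][v-30:v+30,u-40:u+40],(400,300),interpolation=2))
    r=np.hstack(o); R=r if i==0 else np.vstack([R,r])
cv2.imwrite('pics/z23.png',R[:,:,::-1])
E
```

```text
time_s: 41.78
ee_pos: [654.3, 211.0, 65.6]
ee_rot: [-179.7, 0.1, 90.0]
force: [0.2, -0.0, -0.3]
gripper_width: 82.9
time_s: 42.4
ee_pos: [591.0, 130.1, 160.8]
ee_rot: [179.9, -0.0, 90.0]
force: [0.7, -0.2, -0.6]
gripper_width: 91.5
[591.5230044  130.75208614 159.83132894]
L 175 114 (array([467.55488481, 224.01329959]), np.float64(31.940279225243998))
S 400 130 (array([654.93326718, 211.4770835 ]), np.float64(21.194498826713335))
```

View pics/z23.png

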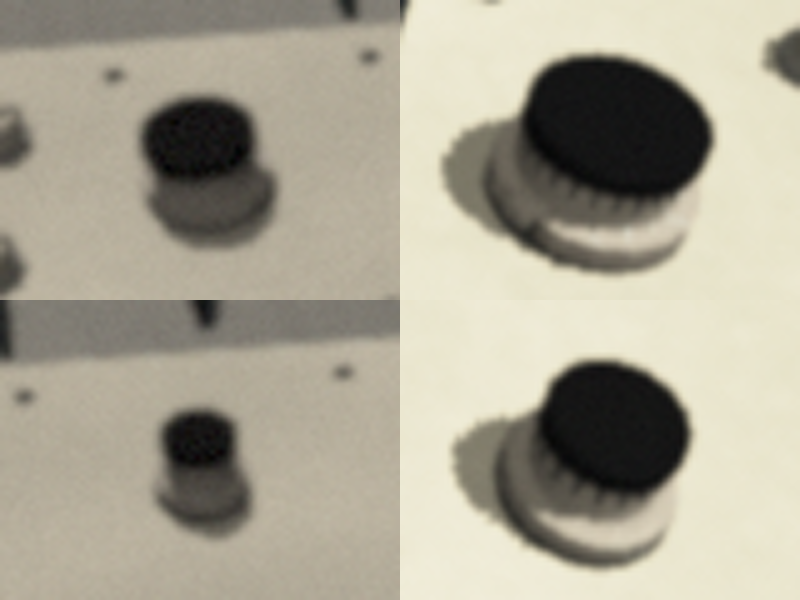

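View pics/w23.png

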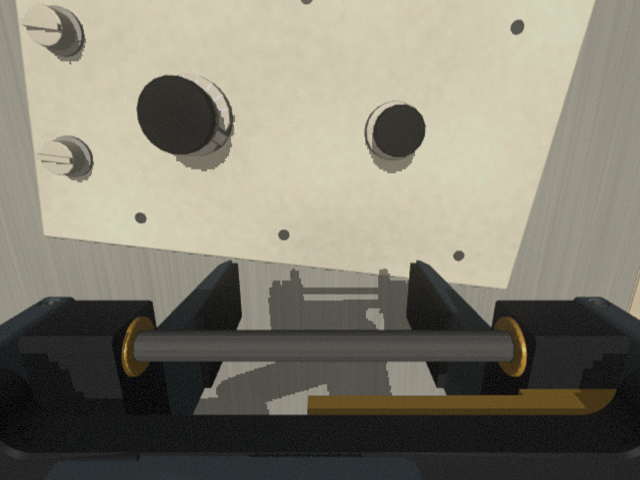

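View pics/c23.png

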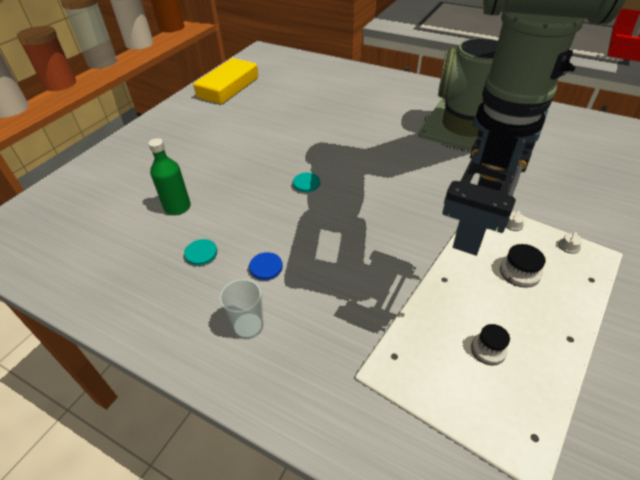

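Both burners are assembled with flat caps (large at (524,262), small at (493,340) in the scene view). The glass, soap bottle and look-alikes are where they were, and the arm touches nothing. Handing in.

```bash
python3 -c "
from workcell import job_done; print(job_done())"
```

```text
the job is handed in; nothing more can be done
None
```

Both burners are assembled, large one first, and I handed the job in at about 42.5 s. All four parts were lowered until they touched.

- **Large burner:** I turned the crown about 27.5° so its tab dropped into the cup's notch. It went fully down, to TCP z 9.0, where a tab on the rim would have stopped it about 8 mm higher. The cap touched at the height expected for seated.
- **Small burner:** the crown and then the cap also touched at their expected seated heights.
- **Last pictures:** both caps look flat and right way up. The glass, the soap bottle and the blue and turquoise look-alikes are where they were, and the arm was clear of everything.

**What went wrong or disagreed:**
- **First grasp:** it closed above the large crown without moving it. The visible fingertips end about 26 mm above the reported TCP, so I went lower for every later grasp.
- **Cap positions:** the wrist-camera positions of the seated caps differed by 1–2 mm between views. That is within the 3 mm spigot play and the stated calibration accuracy.

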